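# Fit the stage plate to the stereo microscope

## Robot

A 6-joint arm with a two-finger parallel gripper is mounted at the origin on the work surface. World frame = base frame: x ahead of the robot, y to its left, z up, the work surface at z = 0. Lengths are in mm, angles in rad, forces in N, time in s.
With the tool pointing down it reaches from about 275 to 850 mm from the base axis. Payload 5.2 kg.
Tool frame: the origin (TCP) lies midway between the tips of the shut fingers; the grasp point (between the pads) lies 19 mm behind it; z points along the fingers, y is the line along which they close (so a half turn about z gives the same grasp; the last joint's range is limited). The gripper opens to 85 mm and grips with 20 to 120 N. Pads are 22 mm wide; open, the fingers measure 114 mm over their backs; the gripper's body (76 mm by 85 mm) begins 54 mm behind the grasp point. The pads swing forward as they close: fully open they stand 13 mm farther back than shut.
Start: joints at [-0.203, 0.259, 1.535, -0, 1.348, -0.203], TCP at [550.004, 0.023, 195.31] pointing down, gripper open.
Joint ranges: [-3.14, 3.14], [-0.91, 2.08], [0.19, 2.58], [-1.22, 4.36], [0.22, 2.71], [-3.12, 3.12]. Speed limits (rad/s): [2.57, 2.57, 3.14, 3.14, 3.14, 3.14].

## Interface

Orientations are given as a unit quaternion [x, y, z, w].
In Python, from bench import bot gives the robot as it stands.
- The arm moves only by the tool apply_moves, never from a script. Its argument "targets" is a list of rows, each a list of 2 entries, a list of its own where there are three numbers: the shift along the tool's x, y, z in mm, then the turn about the tool's z in degrees. A call has exactly 5 rows; each row is the pose to reach, as a shift and turn from the pose commanded when the call began, along the tool's axes at that moment; what a row does not reach only later rows make up. A row lasts 1/10 s, in which the tool goes at most 50 mm and 8.59 degrees, less where a joint would pass 70% of its speed; a pose out of reach is approached as far as the arm can. A call with a gripper value outside its range is refused whole. "claw" is the closure, from -1 (fully open) to 1 (shut), set as the call begins (left out, the last holds). The fingers move at their own pace and stop on an object; "grip_force" is the grip in N (left out, the last holds). Time passes only in rows, so rows that repeat a pose let the fingers close, or fill a call up. It gives the time, the measured TCP pose, the force, the opening and the grip force at its end, in the units of the state.
- bot.read_state(): the state, without advancing time (a new reading comes with each control period).
- bot.snapshot(name): name is "scene" or "side" or "wrist"; returns a dict with "img" (400x640x3 uint8, blue, green, red), "K" (3x3 intrinsics, pixels), "cam_to_world" (4x4, takes a point from camera to world coordinates). Camera axes: x right, y down, z forward; pixel columns grow to the right and rows downward; lengths in mm; the calibration is good to about 2 mm. A picture is of the moment at which its call begins. There is no depth.
- bot.sign_off(): hands the job in; it is judged then, once.
The state is a dict: "time_s": time; "q": joint angles; "dq": joint speeds; "joint_torque": joint torques, N m; "ee_pos": TCP position; "tcp_rot": TCP orientation; "wrist_force": force on the tool from outside, world axes, zero at the start; "moment": the same for the moment, N m; "gripper_width": opening from 0.0 (shut) to 1.0 (fully open); "finger_force": force on a finger pad.
Only numpy, scipy, OpenCV 4.12 (cv2) and the standard library are available. Lean on these libraries where they do the work, as an engineer would, in place of code of your own. Each camera call takes 0.05 s, during which the arm holds its last target. There are 200 camera calls.

## Task

Clear the lidded glass dish off the base of the microscope within reach: stand it, upright all the while, wholly on the round cork mat and let go. Then take the wider of the two stage plates by its fin and lower it, fin towards the eyepiece side, so that both pins of the microscope enter its two holes and it lies flat on the base; do not drop it, and let go only once it is down. Never bump the microscope's head, and leave the other plate and everything else where it is.

Things in the scene. Friction and masses are not known exactly. Their poses are not given: they have to be found in the camera images.
- microscope: Fixed stereo microscope left of the middle, its yaw varies. Origin: on the table at the stage's centre, under the objective; x from the eyepiece (user's) side to the pillar, y left, z up. White base 35 mm high, 170 wide (y), from x = -85 (round front, radius 85) to +190. Pillar 56 wide, x 112 to 168, 460 tall with its handle; focus knobs at height 215 reach y = +-56.
- microscope_head: Its head, fixed; same origin and axes. Objective: radius 34 about the stage's axis, lower end 205 mm above the table; from 255 mm a body to 48 mm from the axis, carried by an arm to the pillar. It leaves no room for an upright gripper over the stage: tilt the tool 30 to 45 degrees, leaning back to -x of the microscope.
- eyepieces (a point): Between the ends of the two eyepieces (microscope frame: x -95, y 0, z 372 mm). These tubes, radius 18 to 21 at y = +-31, slope up from the head's body towards -x; no part of them is lower than 290 mm or beyond x = -113.
- pin_l (a point): Foot of the left steel pin, on the base's top (microscope frame: x 20, y +55, z 35 mm). Upright pin of diameter 10, 18 mm tall, its top 5 mm tapered to diameter 4.
- pin_r (a point): Foot of the right pin, just like the left one (x 20, y -55, z 35 mm).
- plate: The plate to fit: the wider of two loose aluminium plates on the rubber mat, 110 (x) by 150 (y) by 8 mm, 0.2 to 0.4 kg. Origin: centre of its underside; x from fin to holes. Two through holes, diameter 12, at x +25, y +-55. Grip fin on top: 32 long (x), 12 thick (y), 40 tall, centred at x -38, y 0. Seated, its origin is at x -5, y 0, z 35 mm in the microscope's frame, axes alike.
- hole_l (a point): Centre of the plate's left hole at the underside (plate frame: x 25, y +55, z 0 mm).
- hole_r (a point): Centre of the plate's right hole at the underside (x 25, y -55, z 0 mm).
- fin (a point): Point in the plate's fin on which to grip: x -38, y 0, z 32 mm in the plate's frame, 24 mm above the plate's top.
- spare: The other plate, not to be used: same form but 104 mm wide with holes 72 mm apart; lies on the same rubber mat, nearer or farther than the wide one. Origin: centre of its underside; fin as on the other.
- rack: Fixed black rubber mat on the right, 130 (x) by 330 (y) by 8 mm; the two plates lie side by side along it, one nearer and one farther from the robot. Origin: centre of its underside.
- dish: Closed round glass specimen dish, loose, diameter 60, 30 mm high, about 0.1 kg, with brown bits in it. Origin: centre of its underside. Starts on the microscope's base under the objective, in front of the pins and between them.
- mat: Fixed round cork mat, diameter 120, 4 mm thick, on the table between the microscope and the rubber mat, nearer or farther. Origin: centre of its underside.
- bottle: Clear drinking bottle with a blue cap, diameter 64, 200 mm tall, loose, between the microscope and the rubber mat. Origin: centre of its underside. A bystander.
- petri_mid: Small glass dish, diameter 52, 18 mm high, loose, between the cork mat and the bottle. A bystander. Origin: centre of its underside.
- petri_a: Glass dish, diameter 90, 20 mm high, loose, far on the left. A bystander. Origin: centre of its underside.
- petri_b: Glass dish, diameter 80, 18 mm high, loose, far on the right. A bystander. Origin: centre of its underside.
- jar: Amber jar with a white cap, diameter 60, 75 mm tall, loose, beyond the middle, right of the microscope. A bystander. Origin: centre of its underside.
- brush: Brush, 170 mm long, loose, far on the right. A bystander. Its origin is under its middle.
- shell: Brown snail shell, diameter 54, 66 mm tall, loose, far on the right. A bystander. Origin: centre of its underside.

How it is judged (in metres and radians):
On the way, in this order (a step that is already met when the one before it is completed fails the run):
1. the dish stands upright, wholly on the cork mat, and is released (horizontal distance between dish and mat below 0.032 m and z of dish in the frame of mat between 0.002 and 0.007 m and angle between dish's own z axis and vertical below 0.1 rad and contact force between the fingers and dish below 0.1 N), for 0.2 s.
2. the wide plate lies flat on the base with both pins in its holes (distance between hole_l and pin_l below 0.0035 m and distance between hole_r and pin_r below 0.0035 m), for 0.2 s.
At the end, for the whole second after the job is handed in: the dish stands upright on the cork mat, its centre within 32 mm of the mat's centre; the wide plate is seated on the microscope, each hole's underside centre within 3.5 mm of the foot of its own pin (left on left, so the fin is on the eyepiece side); both at rest and released (all of step 1 and all of step 2 and contact force between the fingers and plate below 0.1 N and linear speed of each of plate, dish below 0.01 m/s); the robot touches nothing.
It fails at once if the microscope's head is bumped (over 5 N) (contact force between microscope_head and anything else above 5 N).
It fails at once if the dish is tipped by more than 35 degrees (angle between dish's own z axis and vertical above 0.61 rad).
It fails at once if the other plate is shifted by more than 30 mm (distance of spare from where it was at the start of the episode above 0.03 m).
It fails at once if a bystander is shifted by more than 30 mm (distance of any of bottle, petri_mid, petri_a, petri_b, jar, brush, shell from where it was at the start of the episode above 0.03 m).
It fails at once if the plate is dropped onto the microscope (faster than 0.45 m/s just over the pins, a fall of about 10 mm) (horizontal distance between hole_l and pin_l below 0.03 m and z of plate in the frame of microscope below 0.08 m and linear speed of plate above 0.45 m/s).
It also fails if it takes over 56 s, if anything falls off the work surface, if the arm or the gripper's body presses on something with over 40 N, if the wrist force passes 120 N, or if a joint passes its speed limit or range.

## Working session

There is one attempt and no reset: what is moved stays moved. The work goes in short steps, Python scripts to look and compute and a tool call to move; the robot and the scene stay as the last step left them, time stands still between calls to the robot, and variables do not carry over. Pictures are saved under pics/ and viewed, at most 10 in all, crops included, and the job is handed in when it is done.

Besides the shell and the picture viewer there is one more tool, called after "Call:" in YAML: its name, and indented under it one key for each argument. apply_moves: Moves the arm, as the interface text tells. Its arguments: {"type":"object","properties":{"targets":{"type":"array","items":{"type":"array"}},"claw":{"type":"number"},"grip_force":{"type":"number"}},"required":["targets"]}

```bash
ls; mkdir -p pics
cat > h.py <<'E'
import numpy as np, cv2
from bench import bot
from scipy.spatial.transform import Rotation as R
def snap(n,f=None):
    s=bot.snapshot(n); s['img']=np.array(s['img'],np.uint8); s['K']=np.array(s['K']); s['T']=np.array(s['cam_to_world'])
    if f: cv2.imwrite('pics/'+f,s['img'])
    return s
def ray(s,p):
    d=s['T'][:3,:3]@np.linalg.solve(s['K'],[p[0],p[1],1.]); return s['T'][:3,3],d/np.linalg.norm(d)
def onplane(s,p,z):
    o,d=ray(s,p); return o+d*(z-o[2])/d[2]
def proj(s,P):
    T=np.linalg.inv(s['T']); c=T[:3,:3]@np.asarray(P,float)+T[:3,3]; u=s['K']@c; return u[:2]/u[2]
def tri(obs):
    A=np.zeros((3,3));b=np.zeros(3)
    for s,p in obs:
        o,d=ray(s,p);M=np.eye(3)-np.outer(d,d);A+=M;b+=M@o
    return np.linalg.solve(A,b)
E
python3 - <<'E'
from h import *
a=snap('scene','scene.png');b=snap('side','side.png')
for s in(a,b): print(s['K'].round(1).tolist(),s['T'].round(3).tolist())
print(bot.read_state())
E
```

```text
pics
[[473.1, 0.0, 320.0], [0.0, 473.1, 206.4], [0.0, 0.0, 1.0]] [[-0.364, 0.666, -0.651, 1472.655], [0.931, 0.274, -0.24, 298.122], [0.018, -0.694, -0.72, 1183.448], [0.0, 0.0, 0.0, 1.0]]
[[382.3, 0.0, 315.9], [0.0, 382.3, 198.3], [0.0, 0.0, 1.0]] [[-0.269, -0.705, 0.656, -280.966], [-0.963, 0.204, -0.176, 194.403], [-0.01, -0.679, -0.734, 1201.879], [0.0, 0.0, 0.0, 1.0]]
{'time_s': 0.1, 'q': array([-2.02808064e-01,  2.59256060e-01,  1.53596005e+00, -3.56827465e-06,
        1.34801067e+00, -2.02798293e-01]), 'dq': array([ 0.00066019, -0.0015854 , -0.00437044,  0.00026699, -0.00041281,
        0.00010012]), 'joint_torque': array([ 3.02140717e-03, -4.46967566e+01, -2.91247433e+01, -1.80583206e-04,
        6.27233181e-03, -7.21271704e-05]), 'ee_pos': array([5.49471843e+02, 1.26262940e-01, 1.94570902e+02]), 'tcp_rot': array([ 7.07109720e-01,  7.07103370e-01, -4.50993392e-04, -6.81319064e-04]), 'wrist_force': array([ 0.04852971,  0.54005607, -0.47315377]), 'moment': array([-0.02339051,  0.00370589, -0.02401141]), 'finger_force': 0.0, 'gripper_width': 1.0042866956142673}
```

View pics/scene.png

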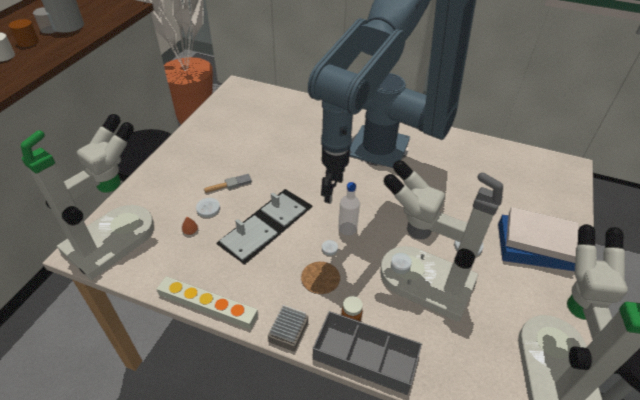

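View pics/side.png

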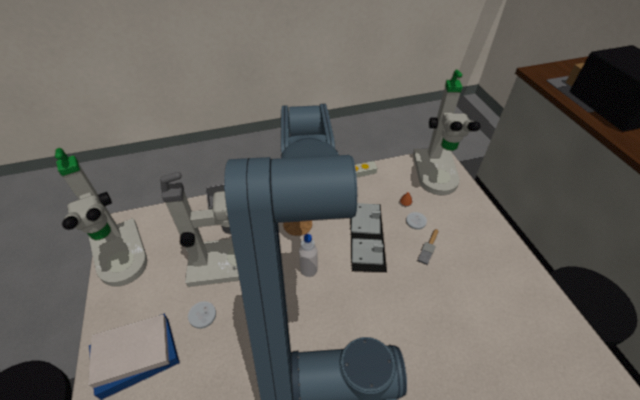

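The scene view shows our microscope with its base around (430,275), eyepieces at (395,180) and pillar at (480,230). Its x axis therefore points roughly along world +y. The rubber mat with both plates is around (265,225), the cork mat at (321,277), the bottle at (349,210) and the petri_mid dish at (330,247). In the side view the arm hides part of the scene.

The moves only allow a turn about the tool's z, so I'll check the documentation for a way to tilt.

View pics/c1.png

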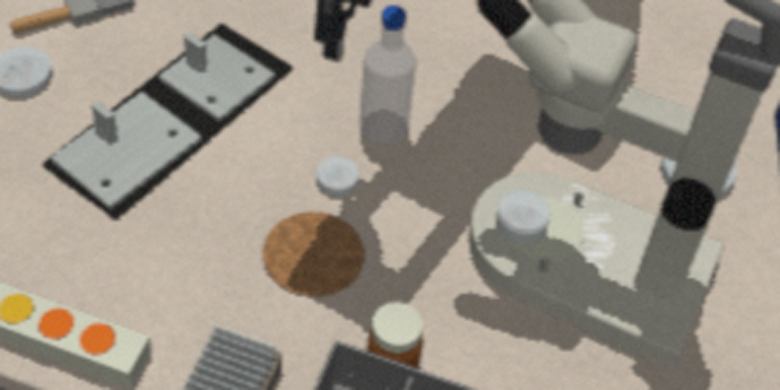

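The enlarged crop shows the wide plate is the farther one from the robot. Full-frame positions:

| Thing | Pixels |
|---|---|
| Wide plate holes | about (266,231) and (240,250) |
| Wide plate fin top | about (240,222) |
| Pins | (422,256) and (409,281) |
| Dish top | (401.5,261) |
| Cork mat | (321,277) |

```bash
cat > m1.py <<'E'
from h import *
s=snap('scene'); f=lambda x,y:(200+x/2.6,180+y/2.6)
pts=dict(pinA=(578,198,46),pinB=(543,264,46),dish=(524,207,65),holeA=(172,132,16),holeB=(105,183,16),finW=(104,108,56),shA=(249,69,16),shB=(211,99,16),finS=(195,42,56),mat=(314,253,4),bottlecap=(394,17,198),petri=(337,175,10),jar=(397,325,75),corner=(718,262,35))
W={k:onplane(s,f(x,y),z) for k,(x,y,z) in pts.items()}
for k,v in W.items(): print(k,v.round(1))
m=(W['pinA']+W['pinB'])/2; e=W['pinA']-W['pinB']; print(np.linalg.norm(e))
# y axis is left when looking along x
for nm,a,b,off in(('scope','pinA','pinB',20),('plate','holeA','holeB',25),('spare','shA','shB',25)):
    e=W[a]-W[b]; L=np.linalg.norm(e); y=e/L
    for sg in(1,-1):
        yy=y*sg; x=np.array([yy[1],-yy[0]]); print(nm,L.round(1),'x',x.round(3),'yaw',np.degrees(np.arctan2(x[1],x[0])).round(1),'origin',(((W[a]+W[b])/2)[:2]-off*x).round(1))
E
python3 m1.py
```

```text
pinA [521.2 283.8  46. ]
pinB [628.  268.2  46. ]
dish [573.3 229.4  65. ]
holeA [ 585.9 -213.4   16. ]
holeB [ 689.7 -252.4   16. ]
finW [ 612.7 -290.2   56. ]
shA [ 448.7 -167.8   16. ]
shB [ 516.4 -191.7   16. ]
finS [ 465.7 -235.8   56. ]
mat [682.3  15.3   4. ]
bottlecap [467.3  27.2 198. ]
petri [567.8   0.8  10. ]
jar [782.3 145.7  75. ]
corner [542.2 452.1  35. ]
107.99561143302633
scope 108.0 x [0.144 0.99 ] yaw 81.7 origin [571.7 256.2]
scope 108.0 x [-0.144 -0.99 ] yaw -98.3 origin [577.5 295.8]
plate 110.9 x [0.352 0.936] yaw 69.4 origin [ 629.  -256.3]
plate 110.9 x [-0.352 -0.936] yaw -110.6 origin [ 646.6 -209.5]
spare 71.8 x [0.333 0.943] yaw 70.6 origin [ 474.2 -203.3]
spare 71.8 x [-0.333 -0.943] yaw -109.4 origin [ 490.8 -156.1]
```

Call:
apply_moves:
  targets:
    - [[0,0,-30],0]
    - [[0,0,-60],0]
    - [[0,0,-90],0]
    - [[0,0,-120],0]
    - [[0,0,-150],0]

```text
time_s: 0.65
ee_pos: [549.7, 0.1, 346.2]
tcp_rot: [0.707, 0.707, -0.0, -0.0]
wrist_force: [0.5, -0.1, 0.3]
gripper_width: 0.998
finger_force: 0.0
```

Estimated poses:

| Thing | Position (mm) | Yaw |
|---|---|---|
| Scope | (572,256) | about 82° |
| Wide plate | (629,-256) | about 69° |

The commands cannot tilt the tool directly, so any tilt has to come from the reach limits. That makes it useful to turn the plate to the scope's yaw first, while the tool is still vertical. I'm going to the fin now.

Call:
apply_moves:
  targets:
    - [[-38,8,24],0]
    - [[-76,17,48],0]
    - [[-114,25,72],0]
    - [[-152,34,96],0]
    - [[-190,42,120],0]

```text
time_s: 1.15
ee_pos: [592.0, -191.3, 224.0]
tcp_rot: [0.707, 0.707, -0.0, -0.0]
wrist_force: [1.3, 0.7, -0.8]
gripper_width: 0.996
finger_force: 0.0
```

Call:
apply_moves:
  targets:
    - [[-34,8,35],7]
    - [[-68,16,75],14]
    - [[-101,22,110],20.6]
    - [[-101,22,126],20.6]
    - [[-101,22,126],20.6]

```text
time_s: 1.65
ee_pos: [611.3, -290.7, 94.4]
tcp_rot: [0.823, 0.569, -0.001, -0.004]
wrist_force: [0.3, 0.2, -0.1]
gripper_width: 0.999
finger_force: 0.0
```

Run:
```python
from h import *
s=snap('wrist','w1.png'); st=bot.read_state(); print(st['ee_pos'],st['tcp_rot'],st['q'],s['T'].round(3).tolist(),s['K'].tolist())
```

```text
[ 612.73990624 -290.52769698   97.16647568] [ 8.22289922e-01  5.69064083e-01 -7.04533135e-04 -2.20386249e-03] [-6.07009932e-01  5.59378036e-01  1.32150182e+00  2.37674296e-04
  1.26533472e+00 -2.47023764e-01] [[0.936, -0.336, -0.108, 638.552], [-0.353, -0.898, -0.263, -223.595], [-0.009, 0.284, -0.959, 273.729], [0.0, 0.0, 0.0, 1.0]] [[295.8427710325882, 0.0, 317.11227685759746], [0.0, 295.8427710325882, 198.10992930546792], [0.0, 0.0, 1.0]]
```

View pics/w1.png

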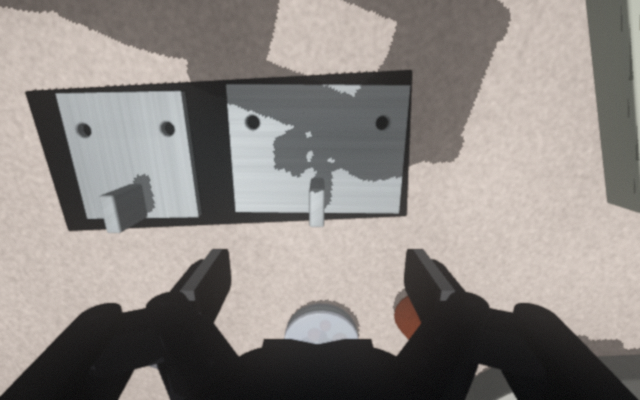

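The wrist view shows the wide plate's holes at (253,122) and (382,122), with the fin top at about (317,205). petri_b at (322,320) and the shell at (408,315) lie near the right finger.

Run:
```python
from h import *
s=snap('wrist')
a=onplane(s,(253,122),16);b=onplane(s,(382,122),16);print(a.round(1),b.round(1),np.linalg.norm(a-b))
y=(a-b)/np.linalg.norm(a-b);x=np.array([y[1],-y[0],0]);print('yaw',np.degrees(np.arctan2(x[1],x[0])),'org',(a+b)/2-25*x,'fin',(a+b)/2-63*x)
for p,z in(((317,222),56),((317,182),56),((408,300),40),((408,300),10),((322,320),9)): print(p,onplane(s,p,z).round(1))
sc=snap('scene'); print('shell', onplane(sc,(189,227),30),'petri_b',onplane(sc,(208,208),10))
```

```text
[ 583.3 -212.5   16. ] [ 686.4 -251.1   16. ] 110.04934034139826
yaw 69.42982955331824 org [ 626.06594422 -255.19125      16.        ] fin [ 612.71448212 -290.76846827   16.        ]
(317, 222) [ 608.1 -302.6   56. ]
(317, 182) [ 619.6 -272.    56. ]
(408, 300) [ 657.7 -410.2   40. ]
(408, 300) [ 660. -434.   10.]
(322, 320) [ 566.9 -426.8    9. ]
shell [ 676.10327567 -444.25168618   30.        ] petri_b [ 563.6057908 -444.223836    10.       ]
```

Call:
apply_moves:
  targets:
    - [[0,0,25],0]
    - [[0,0,50],0]
    - [[0,0,70],0]
    - [[0,0,75],0]
    - [[0,0,75],0]
  claw: -0.3

```text
time_s: 2.3
ee_pos: [614.6, -290.5, 25.4]
tcp_rot: [0.822, 0.57, 0.0, 0.0]
wrist_force: [-0.3, 0.3, 0.1]
gripper_width: 0.647
finger_force: 0.0
```

Call:
apply_moves:
  targets:
    - [[0,0,0],0]
    - [[0,0,0],0]
    - [[0,0,0],0]
    - [[0,0,0],0]
    - [[0,0,0],0]
  claw: 1
  grip_force: 60

```text
time_s: 2.8
ee_pos: [614.1, -291.1, 24.6]
tcp_rot: [0.822, 0.569, 0.0, 0.0]
wrist_force: [-0.0, 0.0, 0.4]
gripper_width: 0.001
finger_force: 0.0
```

Call:
apply_moves:
  targets:
    - [[0,0,-10],0]
    - [[0,5,-20],-6]
    - [[0,10,-20],-12.3]
    - [[0,10,-20],-12.3]
    - [[0,10,-10],-12.3]

```text
time_s: 3.3
ee_pos: [624.3, -295.2, 35.8]
tcp_rot: [0.757, 0.653, 0.0, 0.002]
wrist_force: [0.3, 0.6, -0.4]
gripper_width: 0.001
finger_force: 0.0
```

Call:
apply_moves:
  targets:
    - [[0,0,5],0]
    - [[0,0,9],0]
    - [[0,0,11],0]
    - [[0,0,11],0]
    - [[0,0,11],0]

```text
time_s: 3.8
ee_pos: [623.4, -294.5, 23.3]
tcp_rot: [0.756, 0.654, -0.0, 0.0]
wrist_force: [-0.3, -0.1, 0.8]
gripper_width: 0.0
finger_force: 0.0
```

The gripper shut completely, so the grasp may have missed the fin. I'll look.

Run:
```python
from h import *
s=snap('wrist','w2.png');c=snap('scene');
cv2.imwrite('pics/w2.png',np.vstack([s['img'][:400,:],cv2.resize(c['img'][160:280,180:372],None,fx=640/192,fy=640/192)])[:,:])
i=cv2.imread('pics/w2.png');cv2.imwrite('pics/w2.png',cv2.resize(i,None,fx=.75,fy=.75));
```

```text
(no output)
```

View pics/w2.png

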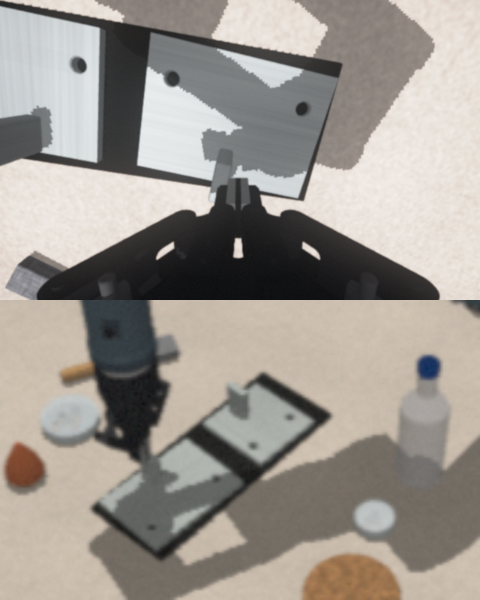

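The plate is unmoved, and the closed fingers appear to sit on the -x side of the fin. I'll check where the TCP projects in each camera.

Run:
```python
from h import *
s=snap('wrist');c=snap('scene');st=bot.read_state();p=st['ee_pos'];r=R.from_quat(st['tcp_rot'])
print(p,'wrist tcp px',proj(s,p),'grasp',proj(s,p-19*r.as_matrix()[:,2]),'scene',proj(c,p))
print('scene fin top centre px expected',proj(c,[612.7,-290.8,56]), 'fin',[proj(s,[612.7+t*.352,-290.8+t*.936,z]).round(0).tolist() for t in(-16,16) for z in(16,56)])
a=onplane(s,(172/.75,79/.75),16);b=onplane(s,(303/.75,108/.75),16);print(a,b,np.linalg.norm(a-b))
y=(a-b)/np.linalg.norm(a-b);x=np.array([y[1],-y[0],0]);print('yaw',np.degrees(np.arctan2(x[1],x[0])),'org',(a+b)/2-25*x,'fin',(a+b)/2-63*x)
cv2.imwrite('pics/w3.png',np.hstack([cv2.resize(c['img'][180:260,200:300],None,fx=4,fy=4),cv2.resize(s['img'][180:300,243:393],None,fx=2.6667,fy=2.6667)]))
```

```text
[ 623.55794234 -294.63366737   23.640146  ] wrist tcp px [316.85653117 226.32243719] grasp [316.81259076 238.50582064] scene [238.20410411 230.176718  ]
scene fin top centre px expected [239.81579048 221.49204994] fin [[295.0, 240.0], [290.0, 271.0], [305.0, 197.0], [302.0, 218.0]]
[ 582.19833555 -212.63860904   16.        ] [ 684.93111707 -250.84408001   16.        ] 109.60694507827922
yaw 69.60024889675735 org [ 624.85052692 -255.17343212   16.        ] fin [ 611.60494384 -290.79020526   16.        ]
```

View pics/w3.png

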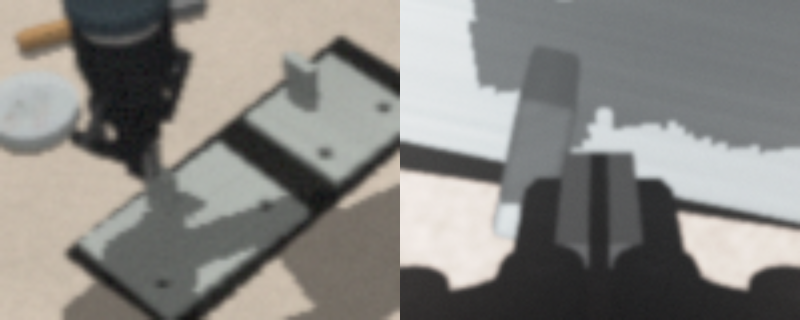

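The plate hasn't moved and the closed fingers stand beside the fin. I'll retry: rise, re-centre and open, descend, then close in stages while watching.

Call:
apply_moves:
  targets:
    - [[0,0,-25],0]
    - [[0,0,-50],0]
    - [[1,-6,-55],6]
    - [[2,-12,-55],12.3]
    - [[2,-12,-55],12.3]

```text
time_s: 4.5
ee_pos: [611.5, -290.7, 79.0]
tcp_rot: [0.822, 0.569, 0.0, 0.0]
wrist_force: [-0.1, -0.2, -0.5]
gripper_width: 0.003
finger_force: 0.0
```

Call:
apply_moves:
  targets:
    - [[0,0,0],0]
    - [[0,0,0],0]
    - [[0,0,25],0]
    - [[0,0,50],0]
    - [[0,0,56],0]
  claw: -0.2

```text
time_s: 5.0
ee_pos: [609.9, -289.4, 18.8]
tcp_rot: [0.822, 0.57, -0.001, -0.003]
wrist_force: [-0.5, -0.6, -0.5]
gripper_width: 0.601
finger_force: 0.0
```

Call:
apply_moves:
  targets:
    - [[0,0,0],0]
    - [[0,0,0],0]
    - [[0,0,0],0]
    - [[0,0,0],0]
    - [[0,0,0],0]
  claw: 0.5

```text
time_s: 5.5
ee_pos: [612.3, -291.1, 23.3]
tcp_rot: [0.822, 0.569, 0.0, 0.001]
wrist_force: [0.7, 0.9, -0.1]
gripper_width: 0.249
finger_force: 0.0
```

Run:
```python
from h import *
s=snap('wrist');c=snap('scene')
cv2.imwrite('pics/w4.png',np.hstack([cv2.resize(c['img'][180:260,200:300],None,fx=4,fy=4),cv2.resize(s['img'][160:280,243:393],None,fx=2.6667,fy=2.6667)]))
print(bot.read_state()['ee_pos'])
```

```text
[ 611.98428043 -290.88058175   22.82115396]
```

View pics/w4.png

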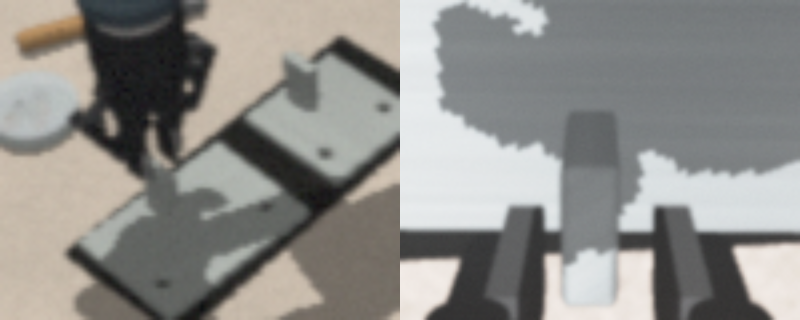

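The fin is centred between the fingers (crop x about 590, pads at 525 and 675). I'll close fully.

Call:
apply_moves:
  targets:
    - [[0,0,0],0]
    - [[0,0,0],0]
    - [[0,0,0],0]
    - [[0,0,0],0]
    - [[0,0,0],0]
  claw: 0.9
  grip_force: 80

```text
time_s: 6.1
ee_pos: [611.7, -290.8, 22.3]
tcp_rot: [0.822, 0.569, -0.0, -0.0]
wrist_force: [-0.2, -0.1, -0.3]
gripper_width: 0.048
finger_force: 0.0
```

Run:
```python
from h import *
s=snap('wrist')
cv2.imwrite('pics/w5.png',cv2.resize(s['img'][120:300,200:440],None,fx=3,fy=3))
```

```text
(no output)
```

View pics/w5.png

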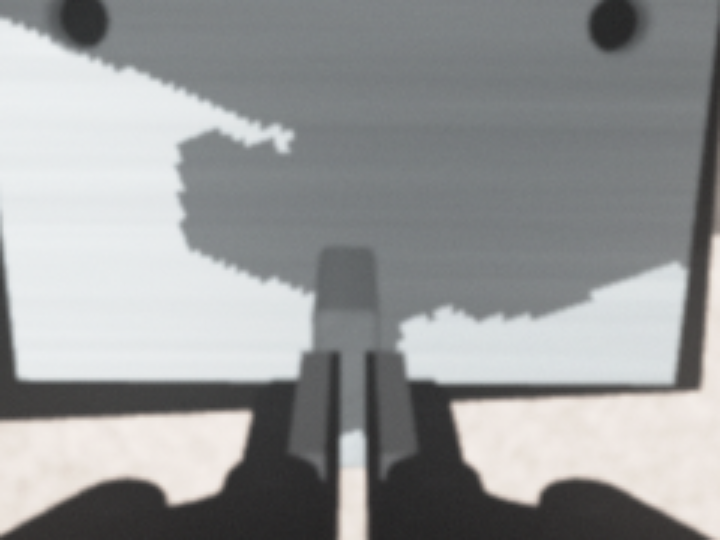

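The fingers cover the fin while closing "through" it, so the tips are probably above its top. That would put them higher than the reported TCP suggests. I'll check with geometry: the tip shows at wrist row 237, and in the scene view near (240,220).

Run:
```python
from h import *
s=snap('wrist');c=snap('scene');st=bot.read_state();p=st['ee_pos'];M=R.from_quat(st['tcp_rot']).as_matrix()
for h in(0,10,20,30,40,50):
  print(h,[ (x,proj(s,p-h*M[:,2]+x*M[:,0]).round(0).tolist()) for x in(-11,0,11)],'scene',proj(c,p-h*M[:,2]).round(1), 'sep px for 22mm',(proj(s,p-h*M[:,2]+11*M[:,1])-proj(s,p-h*M[:,2]-11*M[:,1]))[0].round(1))
print('cam-tool z',M.T@(s['T'][:3,3]-p)); print('cam z in tool', M.T@s['T'][:3,2])
cv2.imwrite('pics/sc6.png',c['img'])
g=cv2.cvtColor(c['img'],cv2.COLOR_BGR2GRAY); np.set_printoptions(linewidth=250); print(g[208:232,226:252])
```

```text
0 [(-11, [317.0, 242.0]), (0, [317.0, 226.0]), (11, [317.0, 210.0])] scene [241.  228.3] sep px for 22mm 33.8
10 [(-11, [317.0, 249.0]), (0, [317.0, 233.0]), (11, [317.0, 216.0])] scene [240.7 226.2] sep px for 22mm 35.6
20 [(-11, [317.0, 256.0]), (0, [317.0, 239.0]), (11, [317.0, 222.0])] scene [240.4 224.1] sep px for 22mm 37.6
30 [(-11, [317.0, 265.0]), (0, [317.0, 247.0]), (11, [317.0, 228.0])] scene [240.1 222.1] sep px for 22mm 39.7
40 [(-11, [317.0, 274.0]), (0, [317.0, 255.0]), (11, [317.0, 236.0])] scene [239.7 220. ] sep px for 22mm 42.2
50 [(-11, [317.0, 285.0]), (0, [317.0, 265.0]), (11, [317.0, 245.0])] scene [239.4 217.8] sep px for 22mm 45.0
cam-tool z [  72.76245213    0.24597633 -179.14832498]
cam z in tool [-2.86407529e-01 -3.29871070e-04  9.58107832e-01]
[[ 78 121 130  96  59  33  32  22  25  22  31  33  25  29  28  34  25  30  48  55  62 110 160 186 188 187]
 [ 92 151 178 161 106  43  27  28  28  31  30  27  27  30  25  30  32  48  96 116 121 155 182 186 187 186]
 [ 66 126 171 181 144  66  34  29  30  28  30  25  26  33  29  28  26  67 138 178 181 181 183 187 186 
[... 1552 characters left out ...]
  95  95  97  98  98 110 149 174 175 178 179 177 176 176]
 [190 192 192 192 193 194 195 195 192 167 125  94  91  93  98  94  92 101 141 172 174 177 176 170 165 165]
 [189 190 191 189 190 190 191 190 179 156 114  96  96  89  93  97  94  99 137 169 170 164 164 141 118 111]
 [188 189 191 192 188 188 181 162 127 110 112  95  95  95  95  95  95  95 122 147 138 116 111 106 100  97]
 [194 192 192 193 187 181 157 120 119 144 137 103  94  95  92  94  94  94  95 104 106 102  99 100 102  99]
 [191 190 188 188 181 154 130 149 169 171 145 105 101 101  93  95  93  91  94  97  98 100  97 100  97  99]
 [191 187 184 177 153 128 149 173 175 175 150 113 100 100  97  95  94  95  96 103 102  98 100 103  98  98]]
```

Both views put the real tips about 35 mm behind the reported TCP, so they are just above the fin's top. I'll open, go down about 30 mm gently and close.

Call:
apply_moves:
  targets:
    - [[0,0,-3],0]
    - [[0,0,-3],0]
    - [[0,0,-3],0]
    - [[0,0,4],0]
    - [[0,0,12],0]
  claw: -0.2

```text
time_s: 6.75
ee_pos: [611.9, -290.9, 10.0]
tcp_rot: [0.822, 0.569, 0.0, 0.0]
wrist_force: [-0.6, -0.1, -1.0]
gripper_width: 0.599
finger_force: 0.0
```

Call:
apply_moves:
  targets:
    - [[0,0,5],0]
    - [[0,0,10],0]
    - [[0,0,15],0]
    - [[0,0,18],0]
    - [[0,0,18],0]

```text
time_s: 7.25
ee_pos: [611.5, -290.6, -8.4]
tcp_rot: [0.822, 0.569, -0.0, -0.0]
wrist_force: [0.0, 0.4, 0.4]
gripper_width: 0.604
finger_force: 0.0
```

Call:
apply_moves:
  targets:
    - [[0,0,0],0]
    - [[0,0,0],0]
    - [[0,0,0],0]
    - [[0,0,0],0]
    - [[0,0,0],0]
  claw: 1
  grip_force: 80

```text
time_s: 7.75
ee_pos: [612.1, -291.1, -7.1]
tcp_rot: [0.822, 0.569, 0.0, 0.0]
wrist_force: [-0.1, -1.0, 3.3]
gripper_width: 0.123
finger_force: 80.6
```

Gripped: 80 N at width 0.123. Now I'll lift, turn the plate to the scope's yaw, set it down and release.

Call:
apply_moves:
  targets:
    - [[0,0,-10],0]
    - [[0,5,-20],-6]
    - [[0,10,-20],-12.2]
    - [[0,10,-20],-12.2]
    - [[0,10,-10],-12.2]

```text
time_s: 8.25
ee_pos: [621.8, -294.8, 3.3]
tcp_rot: [0.758, 0.652, 0.0, 0.001]
wrist_force: [-0.2, 0.3, -1.7]
gripper_width: 0.122
finger_force: 79.9
```

Call:
apply_moves:
  targets:
    - [[0,0,5],0]
    - [[0,0,9],0]
    - [[0,0,10],0]
    - [[0,0,10],0]
    - [[0,0,10],0]

```text
time_s: 8.75
ee_pos: [620.1, -293.6, -7.1]
tcp_rot: [0.757, 0.653, -0.0, -0.001]
wrist_force: [-3.5, 2.3, 7.3]
gripper_width: 0.123
finger_force: 81.2
```

Call:
apply_moves:
  targets:
    - [[0,0,0],0]
    - [[0,0,0],0]
    - [[0,0,0],0]
    - [[0,0,-20],0]
    - [[0,0,-60],0]
  claw: -0.3

```text
time_s: 9.25
ee_pos: [618.5, -292.6, 48.6]
tcp_rot: [0.757, 0.653, -0.001, -0.004]
wrist_force: [0.9, 0.7, -0.6]
gripper_width: 0.646
finger_force: 0.0
```

Run:
```python
from h import *
s=snap('wrist');c=snap('scene');st=bot.read_state();print(st['ee_pos'],st['q'])
def holes(s,box,tag):
    x0,y0,x1,y1=box; g=cv2.cvtColor(s['img'],cv2.COLOR_BGR2GRAY)[y0:y1,x0:x1]
    m=(g<60).astype(np.uint8); n,l,t,ce=cv2.connectedComponentsWithStats(m)
    print(tag,[(t[i,4],(ce[i]+[x0,y0]).round(1).tolist()) for i in range(1,n) if 15<t[i,4]<600])
holes(s,(120,50,520,200),'w'); holes(c,(200,180,320,262),'s')
```

```text
[ 624.65534233 -296.65300538   58.18706607] [-6.04316760e-01  6.06421081e-01  1.34053576e+00  4.48487564e-05
  1.18437650e+00 -4.57573106e-01]
w [(np.int32(87), [142.3, 92.0]), (np.int32(161), [397.7, 125.8]), (np.int32(83), [241.4, 125.2])]
s [(np.int32(541), [277.9, 219.5]), (np.int32(22), [221.2, 240.3]), (np.int32(58), [237.6, 257.0])]
```

The plate is turned: its holes are level in the wrist view, so its yaw matches the tool's. Next I'll go round the near side, high, to azimuth 82° and try for the tilt at the arm's reach limit.

Call:
apply_moves:
  targets:
    - [[0,0,-40],0]
    - [[0,-35,-75],0]
    - [[15,-75,-110],0]
    - [[33,-115,-130],0]
    - [[51,-156,-150],0]

```text
time_s: 9.85
ee_pos: [475.0, -221.8, 202.2]
tcp_rot: [0.757, 0.653, 0.0, 0.001]
wrist_force: [-0.5, 0.1, 1.3]
gripper_width: 0.653
finger_force: 0.0
```

Call:
apply_moves:
  targets:
    - [[10,-31,-30],0]
    - [[20,-62,-60],0]
    - [[31,-94,-90],0]
    - [[41,-125,-120],0]
    - [[51,-156,-150],0]

```text
time_s: 10.35
ee_pos: [327.9, -148.1, 352.3]
tcp_rot: [0.757, 0.653, 0.0, 0.0]
wrist_force: [0.2, -1.1, -0.1]
gripper_width: 0.654
finger_force: 0.0
```

Call:
apply_moves:
  targets:
    - [[48,-13,-4],0]
    - [[97,-26,-8],0]
    - [[146,-40,-12],0]
    - [[194,-53,-16],0]
    - [[243,-66,-20],0]

```text
time_s: 10.85
ee_pos: [299.0, 100.0, 371.5]
tcp_rot: [0.758, 0.653, 0.001, 0.001]
wrist_force: [1.8, 0.3, -0.1]
gripper_width: 0.649
finger_force: 0.0
```

Call:
apply_moves:
  targets:
    - [[35,-35,-4],0]
    - [[70,-71,-8],0]
    - [[105,-107,-12],0]
    - [[141,-142,-16],0]
    - [[176,-178,-20],0]

```text
time_s: 11.35
ee_pos: [148.6, 298.7, 391.3]
tcp_rot: [0.757, 0.653, 0.001, 0.0]
wrist_force: [1.6, 0.6, 0.5]
gripper_width: 0.651
finger_force: 0.0
```

Call:
apply_moves:
  targets:
    - [[16,-44,0],0]
    - [[32,-87,0],0]
    - [[48,-131,0],0]
    - [[64,-174,0],0]
    - [[80,-218,0],0]

```text
time_s: 11.85
ee_pos: [-55.8, 409.0, 391.0]
tcp_rot: [0.757, 0.653, 0.0, -0.0]
wrist_force: [0.9, 0.7, -0.7]
gripper_width: 0.65
finger_force: 0.0
```

```bash
python3 -c "
from h import *
st=bot.read_state();print(st['time_s'],st['ee_pos'],st['tcp_rot'],st['q'])"
```

```text
11.85 [-55.83170314 408.95981518 391.02566043] [ 7.56937045e-01  6.53487581e-01  4.74209500e-04 -2.59622616e-04] [ 1.43493776e+00 -6.01475719e-02  1.42982935e+00 -2.42749663e-04
  1.77085611e+00  1.58131984e+00]
```

Now I'll stretch up and outwards, beyond reach.

Call:
apply_moves:
  targets:
    - [[25,0,-42],0]
    - [[50,0,-84],0]
    - [[75,0,-126],0]
    - [[100,0,-168],0]
    - [[125,0,-210],0]

```text
time_s: 12.35
ee_pos: [-36.4, 527.2, 592.6]
tcp_rot: [0.757, 0.653, 0.001, -0.001]
wrist_force: [-0.4, 0.0, 0.9]
gripper_width: 0.653
finger_force: 0.0
```

Call:
apply_moves:
  targets:
    - [[25,0,-42],0]
    - [[50,0,-84],0]
    - [[75,0,-126],0]
    - [[100,0,-168],0]
    - [[125,0,-210],0]

```text
time_s: 12.85
ee_pos: [-21.3, 520.9, 642.0]
tcp_rot: [0.757, 0.653, 0.008, -0.01]
wrist_force: [-0.5, 0.2, -1.1]
gripper_width: 0.648
finger_force: 0.0
```

```bash
python3 -c "
from h import *
st=bot.read_state();print(st['time_s'],st['ee_pos'],st['q'],R.from_quat(st['tcp_rot']).as_matrix().round(3))"
```

```text
12.85 [-21.29310548 520.89700773 641.98998616] [1.39285674 0.40513316 0.18900269 0.01039911 2.52186452 1.54772139] [[ 0.146  0.989 -0.001]
 [ 0.989 -0.146  0.026]
 [ 0.026 -0.005 -1.   ]]
```

The elbow limit gives a slight tilt (0.026 rad) already. I'll push further to see whether it grows.

Call:
apply_moves:
  targets:
    - [[50,0,0],0]
    - [[100,0,0],0]
    - [[150,0,0],0]
    - [[200,0,0],0]
    - [[250,0,0],0]

```text
time_s: 13.35
ee_pos: [5.3, 638.4, 564.7]
tcp_rot: [0.757, 0.653, 0.017, -0.021]
wrist_force: [-0.1, 0.3, -0.2]
gripper_width: 0.644
finger_force: 0.0
```

```bash
python3 -c "
from h import *
st=bot.read_state();print(st['time_s'],st['ee_pos'],st['q'],R.from_quat(st['tcp_rot']).as_matrix().round(3))"
```

```text
13.35 [  5.28605191 638.41427755 564.7226008 ] [1.38112635 0.54603098 0.18779337 0.01582931 2.35511226 1.53918481] [[ 0.146  0.989 -0.001]
 [ 0.988 -0.146  0.054]
 [ 0.053 -0.009 -0.999]]
```

Call:
apply_moves:
  targets:
    - [[-50,0,0],0]
    - [[-100,0,0],0]
    - [[-100,0,0],0]
    - [[-100,0,0],0]
    - [[-100,0,0],0]

```text
time_s: 13.85
ee_pos: [-9.7, 538.4, 561.9]
tcp_rot: [0.757, 0.653, 0.019, -0.022]
wrist_force: [0.9, 0.9, -0.1]
gripper_width: 0.651
finger_force: 0.0
```

```bash
python3 -c "
from h import *
st=bot.read_state();print(st['time_s'],st['ee_pos'],st['q'],R.from_quat(st['tcp_rot']).as_matrix().round(3))"
```

```text
13.85 [ -9.65054772 538.43622189 561.87364235] [1.37293333 0.24482538 0.672111   0.01396871 2.16863093 1.52765997] [[ 0.146  0.989 -0.   ]
 [ 0.988 -0.146  0.057]
 [ 0.056 -0.009 -0.998]]
```

The pose moved back exactly 100 mm and the tilt stayed, so it accumulates. A larger overreach should be quicker.

Call:
apply_moves:
  targets:
    - [[1000,0,0],0]
    - [[1000,0,0],0]
    - [[1000,0,0],0]
    - [[1000,0,0],0]
    - [[1000,0,0],0]

```text
time_s: 14.35
ee_pos: [24.1, 713.7, 503.5]
tcp_rot: [0.757, 0.653, 0.025, -0.029]
wrist_force: [-0.2, 0.1, -0.1]
gripper_width: 0.65
finger_force: 0.0
```

```bash
cat > st.py <<'E'
from h import *
st=bot.read_state();M=R.from_quat(st['tcp_rot']).as_matrix();z=M[:,2]
print(st['time_s'],st['ee_pos'].round(1),st['q'].round(3),M.round(3).tolist(),'tilt',np.degrees(np.arccos(-z[2])).round(2),'az',np.degrees(np.arctan2(z[1],z[0])).round(1),'yel',np.degrees(np.arcsin(M[2,1])).round(2))
E
python3 st.py
```

```text
14.35 [ 24.1 713.7 503.5] [1.372 0.643 0.187 0.02  2.237 1.533] [[0.147, 0.989, -0.001], [0.986, -0.146, 0.077], [0.076, -0.012, -0.997]] tilt 4.4 az 90.7 yel -0.7
```

Call:
apply_moves:
  targets:
    - [[990,150,0],0]
    - [[990,150,0],0]
    - [[990,150,0],0]
    - [[990,150,0],0]
    - [[990,150,0],0]

```text
time_s: 14.85
ee_pos: [82.2, 806.8, 409.4]
tcp_rot: [0.756, 0.652, 0.039, -0.043]
wrist_force: [-0.3, 0.2, -0.3]
gripper_width: 0.647
finger_force: 0.0
```

```bash
python3 st.py
```

```text
14.85 [ 82.2 806.8 409.4] [1.32  0.776 0.187 0.029 2.066 1.482] [[0.146, 0.989, 0.003], [0.983, -0.146, 0.115], [0.114, -0.014, -0.993]] tilt 6.6 az 88.5 yel -0.79
```

Call:
apply_moves:
  targets:
    - [[3000,450,0],0]
    - [[3000,450,0],0]
    - [[3000,450,0],0]
    - [[3000,450,0],0]
    - [[3000,450,0],0]

```text
time_s: 15.35
ee_pos: [130.4, 875.0, 326.3]
tcp_rot: [0.755, 0.651, 0.055, -0.057]
wrist_force: [0.0, -0.4, 0.9]
gripper_width: 0.648
finger_force: 0.0
```

```bash
python3 st.py
```

```text
15.35 [130.4 875.  326.3] [1.281 0.884 0.187 0.038 1.916 1.444] [[0.146, 0.989, 0.01], [0.977, -0.146, 0.157], [0.157, -0.014, -0.988]] tilt 9.06 az 86.5 yel -0.78
```

Each call adds about 2.4°. I'll keep pushing radially at azimuth about 81°, slightly upward.

Call:
apply_moves:
  targets:
    - [[3000,60,-800],0]
    - [[3000,60,-800],0]
    - [[3000,60,-800],0]
    - [[3000,60,-800],0]
    - [[3000,60,-800],0]

```text
time_s: 15.85
ee_pos: [137.6, 903.0, 311.0]
tcp_rot: [0.753, 0.65, 0.073, -0.072]
wrist_force: [0.1, -0.3, -0.0]
gripper_width: 0.646
finger_force: 0.0
```

Call:
apply_moves:
  targets:
    - [[3000,60,-700],0]
    - [[3000,60,-700],0]
    - [[3000,60,-700],0]
    - [[3000,60,-700],0]
    - [[3000,60,-700],0]

```text
time_s: 16.35
ee_pos: [144.7, 927.5, 300.5]
tcp_rot: [0.751, 0.648, 0.09, -0.086]
wrist_force: [0.3, -0.1, -1.1]
gripper_width: 0.648
finger_force: 0.0
```

```bash
python3 st.py
```

```text
16.35 [144.7 927.5 300.5] [1.277 0.924 0.188 0.05  1.784 1.442] [[0.144, 0.989, 0.023], [0.958, -0.146, 0.247], [0.247, -0.013, -0.969]] tilt 14.35 az 84.6 yel -0.75
```

Call:
apply_moves:
  targets:
    - [[3000,250,-500],0]
    - [[3000,250,-500],0]
    - [[3000,250,-500],0]
    - [[3000,250,-500],0]
    - [[3000,250,-500],0]

```text
time_s: 16.85
ee_pos: [164.4, 950.1, 290.9]
tcp_rot: [0.749, 0.646, 0.108, -0.101]
wrist_force: [0.2, -0.2, -0.4]
gripper_width: 0.648
finger_force: 0.0
```

Call:
apply_moves:
  targets:
    - [[3000,60,-450],0]
    - [[3000,60,-450],0]
    - [[3000,60,-450],0]
    - [[3000,60,-450],0]
    - [[3000,60,-450],0]

```text
time_s: 17.35
ee_pos: [166.5, 970.8, 291.8]
tcp_rot: [0.746, 0.643, 0.127, -0.117]
wrist_force: [-0.1, -1.2, 0.4]
gripper_width: 0.645
finger_force: 0.0
```

Call:
apply_moves:
  targets:
    - [[3000,60,-300],0]
    - [[3000,60,-300],0]
    - [[3000,60,-300],0]
    - [[3000,60,-300],0]
    - [[3000,60,-300],0]

```text
time_s: 17.85
ee_pos: [169.3, 990.8, 294.0]
tcp_rot: [0.743, 0.64, 0.145, -0.132]
wrist_force: [0.1, 0.1, 0.2]
gripper_width: 0.649
finger_force: 0.0
```

```bash
python3 st.py
```

```text
17.85 [169.3 990.8 294. ] [1.263 0.953 0.188 0.071 1.611 1.429] [[0.139, 0.989, 0.047], [0.912, -0.147, 0.382], [0.385, -0.01, -0.923]] tilt 22.65 az 82.9 yel -0.57
```

Call:
apply_moves:
  targets:
    - [[3000,60,0],0]
    - [[3000,60,0],0]
    - [[3000,60,0],0]
    - [[3000,60,0],0]
    - [[3000,60,0],0]

```text
time_s: 18.35
ee_pos: [172.8, 1014.7, 288.1]
tcp_rot: [0.739, 0.636, 0.164, -0.147]
wrist_force: [0.1, 0.3, 0.0]
gripper_width: 0.651
finger_force: 0.0
```

Call:
apply_moves:
  targets:
    - [[3000,60,150],0]
    - [[3000,60,150],0]
    - [[3000,60,150],0]
    - [[3000,60,150],0]
    - [[3000,60,150],0]

```text
time_s: 18.85
ee_pos: [176.0, 1036.7, 285.9]
tcp_rot: [0.735, 0.632, 0.182, -0.162]
wrist_force: [0.4, -0.4, -0.2]
gripper_width: 0.654
finger_force: 0.0
```

Call:
apply_moves:
  targets:
    - [[3000,60,300],0]
    - [[3000,60,300],0]
    - [[3000,60,300],0]
    - [[3000,60,300],0]
    - [[3000,60,300],0]

```text
time_s: 19.35
ee_pos: [179.2, 1057.2, 286.3]
tcp_rot: [0.731, 0.628, 0.201, -0.177]
wrist_force: [0.3, -0.1, -0.3]
gripper_width: 0.649
finger_force: 0.0
```

Call:
apply_moves:
  targets:
    - [[3000,60,450],0]
    - [[3000,60,450],0]
    - [[3000,60,450],0]
    - [[3000,60,450],0]
    - [[3000,60,450],0]

```text
time_s: 19.85
ee_pos: [182.2, 1076.3, 289.0]
tcp_rot: [0.726, 0.624, 0.218, -0.192]
wrist_force: [0.1, 0.1, 0.5]
gripper_width: 0.649
finger_force: 0.0
```

```bash
python3 st.py
```

```text
19.85 [ 182.2 1076.3  289. ] [1.269 1.001 0.188 0.092 1.37  1.429] [[0.127, 0.989, 0.078], [0.821, -0.149, 0.551], [0.556, -0.006, -0.831]] tilt 33.82 az 82.0 yel -0.35
```

The tilt is 33.8° at azimuth 82.0°, as wanted. Next I'll work out waypoints round the near side to the front of the scope, and check in which frame the tip offset lies.

```bash
cat > plan.py <<'E'
from h import *
def plan(W):
    st=bot.read_state();M=R.from_quat(st['tcp_rot']).as_matrix();p=st['ee_pos']
    for w in W:
        w=np.array(w,float);d=M.T@(w-p);print(w,d.round(0),'len',np.linalg.norm(d).round(0));p=w
E
python3 - <<'E'
from plan import *
s=snap('wrist');st=bot.read_state();M=R.from_quat(st['tcp_rot']).as_matrix()
print('cam in tool',(M.T@(s['T'][:3,3]-st['ee_pos'])).round(1),(M.T@s['T'][:3,2]).round(3))
plan([(140,830,350),(110,600,370),(220,430,380),(330,260,380),(350,50,380),(430,-60,340),(575,-10,250)])
E
```

```text
cam in tool [  73.1    0.2 -179.5] [-0.286 -0.001  0.958]
[140. 830. 350.] [-174.   -5. -190.] len 257.0
[110. 600. 370.] [-182.    4. -146.] len 233.0
[220. 430. 380.] [-120.  134.  -93.] len 203.0
[330. 260. 380.] [-126.  134.  -85.] len 202.0
[350.  50. 380.] [-170.   51. -114.] len 211.0
[430. -60. 340.] [-102.   96.  -21.] len 142.0
[575. -10. 250.] [  9. 137. 114.] len 178.0
```

Call:
apply_moves:
  targets:
    - [[-35,-1,-38],0]
    - [[-70,-2,-76],0]
    - [[-104,-3,-114],0]
    - [[-139,-4,-152],0]
    - [[-174,-5,-190],0]

```text
time_s: 20.4
ee_pos: [145.5, 859.9, 342.9]
tcp_rot: [0.726, 0.623, 0.219, -0.192]
wrist_force: [0.7, 0.1, 1.3]
gripper_width: 0.649
finger_force: 0.0
```

Call:
apply_moves:
  targets:
    - [[-36,1,-29],0]
    - [[-73,2,-58],0]
    - [[-109,2,-88],0]
    - [[-146,3,-117],0]
    - [[-182,4,-146],0]

```text
time_s: 20.9
ee_pos: [114.9, 629.6, 362.6]
tcp_rot: [0.725, 0.624, 0.219, -0.192]
wrist_force: [0.0, -1.0, 0.2]
gripper_width: 0.651
finger_force: 0.0
```

Call:
apply_moves:
  targets:
    - [[-24,27,-19],0]
    - [[-48,54,-37],0]
    - [[-72,80,-56],0]
    - [[-96,107,-74],0]
    - [[-120,134,-93],0]

```text
time_s: 21.4
ee_pos: [225.5, 460.7, 372.4]
tcp_rot: [0.725, 0.624, 0.22, -0.192]
wrist_force: [1.2, -0.0, -0.0]
gripper_width: 0.649
finger_force: 0.0
```

Call:
apply_moves:
  targets:
    - [[-25,27,-17],0]
    - [[-50,54,-34],0]
    - [[-76,80,-51],0]
    - [[-101,107,-68],0]
    - [[-126,134,-85],0]

```text
time_s: 21.9
ee_pos: [336.0, 290.2, 371.9]
tcp_rot: [0.726, 0.624, 0.22, -0.191]
wrist_force: [-0.0, 0.7, -0.4]
gripper_width: 0.648
finger_force: 0.0
```

```bash
python3 st.py; python3 -c "
from plan import *
plan([(350,50,380),(430,-60,340),(575,-10,250)])"
```

```text
21.9 [336.  290.2 371.9] [-0.119 -0.254  1.785  0.591  1.59   0.05 ] [[0.126, 0.989, 0.08], [0.821, -0.149, 0.551], [0.557, -0.004, -0.83]] tilt 33.86 az 81.7 yel -0.22
[350.  50. 380.] [-191.   50. -138.] len 241.0
[430. -60. 340.] [-102.   96.  -21.] len 142.0
[575. -10. 250.] [  9. 136. 114.] len 178.0
```

Call:
apply_moves:
  targets:
    - [[-38,10,-28],0]
    - [[-76,20,-55],0]
    - [[-115,30,-83],0]
    - [[-153,40,-110],0]
    - [[-191,50,-138],0]

```text
time_s: 22.4
ee_pos: [349.6, 49.5, 379.6]
tcp_rot: [0.726, 0.623, 0.219, -0.191]
wrist_force: [1.3, 0.2, 0.5]
gripper_width: 0.649
finger_force: 0.0
```

Call:
apply_moves:
  targets:
    - [[-17,44,16],0]
    - [[-34,88,33],0]
    - [[-51,132,49],0]
    - [[-68,176,66],0]
    - [[-85,220,82],0]
  claw: -1

```text
time_s: 22.9
ee_pos: [564.9, -6.3, 261.6]
tcp_rot: [0.726, 0.624, 0.219, -0.192]
wrist_force: [-0.1, -0.3, 0.9]
gripper_width: 1.0
finger_force: 0.0
```

```bash
python3 st.py
python3 - <<'E'
from h import *
s=snap('wrist');c=snap('scene');np.savez('wd.npz',img=s['img'],K=s['K'],T=s['T'])
cv2.imwrite('pics/wd.png',s['img'])
for n,P in dict(dish=(573.3,229.4,65),pinA=(521.2,283.8,50),pinB=(628,268.2,50),mat=(682,15,4),petri=(568,1,18)).items(): print(n,proj(s,P).round(1))
E
```

```text
22.9 [564.9  -6.3 261.6] [-0.585  0.309  1.465  0.528  1.637 -0.472] [[0.127, 0.989, 0.079], [0.821, -0.149, 0.551], [0.556, -0.005, -0.831]] tilt 33.8 az 81.9 yel -0.3
dish [300.3 101.3]
pinA [264.5  82.5]
pinB [331.3  82.1]
mat [392.2 236.1]
petri [319.4 255.6]
```

View pics/wd.png

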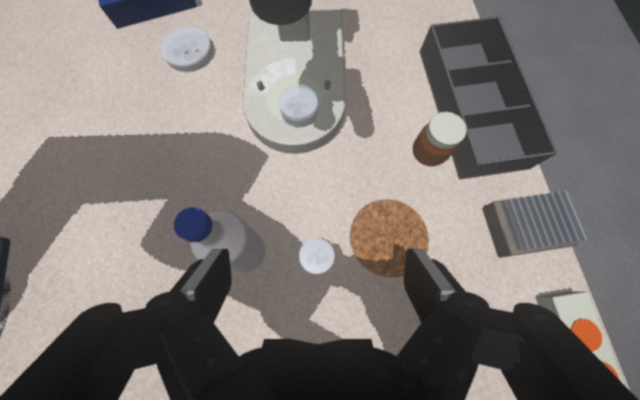

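The wrist view shows the dish at (299,100), the pins at about (261,85) and (327,85), the cork mat at (390,238), and a clear way forward. I'll refine from this view.

Run:
```python
from plan import *
z=np.load('wd.npz');s=dict(img=z['img'],K=z['K'],T=z['T'])
g=cv2.cvtColor(s['img'],cv2.COLOR_BGR2GRAY)
m=(g<75).astype(np.uint8); m[:70]=0;m[105:]=0;m[:,:245]=0;m[:,345:]=0
n,l,t,ce=cv2.connectedComponentsWithStats(m);print([(int(t[i,4]),t[i,:4].tolist(),ce[i].round(1).tolist()) for i in range(1,n) if t[i,4]>8])
h=cv2.cvtColor(s['img'],cv2.COLOR_BGR2HSV);mm=((h[...,0]>5)&(h[...,0]<20)&(h[...,1]>100)).astype(np.uint8);mm[:,:345]=0;mm[:180]=0;mm[:,440:]=0
n,l,t,ce=cv2.connectedComponentsWithStats(mm);i=1+np.argmax(t[1:,4]);print('mat',t[i],ce[i],onplane(s,ce[i],4), onplane(s,(389.5,238),4))
print('dish',onplane(s,(298.8,98),65),onplane(s,(299,104),50))
for p in((261.5,85),(327,85)): print(onplane(s,p,47))
M=R.from_quat(bot.read_state()['tcp_rot']).as_matrix()
D=np.array([573,229.5,58]); G=D+ (19+37)*M[:,2]; print('reported tcp at dish grasp',G)
plan([D+56*M[:,2]-150*M[:,2], G])
```

```text
[]
mat [ 351  200   77   77 4132] [386.78460794 235.94627299] [673.89144793  16.47117134   4.        ] [677.27753636  12.78907265   4.        ]
dish [571.75781351 235.50063999  65.        ] [571.08050445 235.40431321  50.        ]
[515.64053341 282.26921501  47.        ]
[620.69290367 266.03726114  47.        ]
reported tcp at dish grasp [577.05119489 260.55004446  11.57282521]
[566.19978    177.38028252 135.93132911] [ 84. -25. 202.] len 220.0
[577.05119489 260.55004446  11.57282521] [  0.  -0. 150.] len 150.0
```

Call:
apply_moves:
  targets:
    - [[17,-5,41],0]
    - [[35,-10,82],0]
    - [[52,-15,122],0]
    - [[69,-20,163],0]
    - [[86,-26,203],0]

```text
time_s: 23.5
ee_pos: [564.0, 181.9, 142.1]
tcp_rot: [0.726, 0.624, 0.219, -0.191]
wrist_force: [0.9, 0.3, -0.2]
gripper_width: 1.0
finger_force: 0.0
```

Call:
apply_moves:
  targets:
    - [[0,0,40],0]
    - [[0,0,80],0]
    - [[0,0,110],0]
    - [[0,0,130],0]
    - [[0,0,140],0]

```text
time_s: 24.0
ee_pos: [573.9, 259.0, 24.9]
tcp_rot: [0.725, 0.624, 0.218, -0.193]
wrist_force: [0.0, 0.0, 0.1]
gripper_width: 1.003
finger_force: 0.0
```

```bash
python3 st.py
python3 - <<'E'
from h import *
s=snap('wrist','wg.png')
E
```

```text
24.0 [573.9 259.   24.9] [-0.124  0.521  1.806  0.749  0.958 -0.463] [[0.126, 0.989, 0.076], [0.821, -0.147, 0.552], [0.557, -0.007, -0.831]] tilt 33.85 az 82.2 yel -0.41
```

View pics/wg.png

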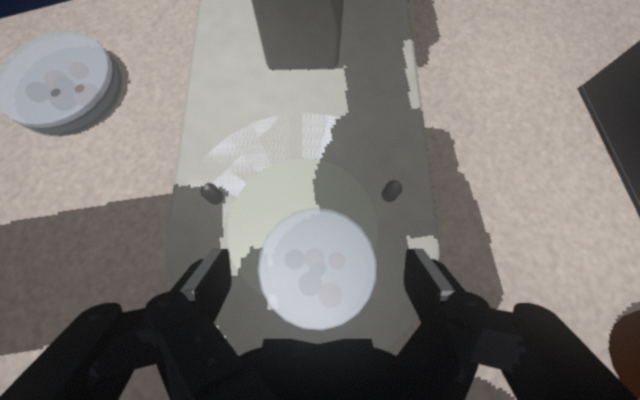

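The wrist view shows the dish centred between the open pads at (318,269) with radius about 58. The left pin runs from foot about (219,201) to top (207,187), the right from foot (385,201) to top (399,182).

Run:
```python
from h import *
s=snap('wrist');st=bot.read_state();M=R.from_quat(st['tcp_rot']).as_matrix()
c=onplane(s,(318,269),65);print('dish',c,'rad px at 65',[proj(s,c+np.array(v)*30).round(1).tolist() for v in((1,0,0),(-1,0,0),(0,1,0),(0,-1,0))])
g=cv2.cvtColor(s['img'],cv2.COLOR_BGR2GRAY)
for x0,x1 in((195,230),(375,410)):
    b=g[175:212,x0:x1];m=(b<62).astype(np.uint8);n,l,t,ce=cv2.connectedComponentsWithStats(m);i=1+np.argmax(t[1:,4]);ys,xs=np.where(l==i)
    print(t[i],ce[i]+[x0,175],'extremes',[(xs[k]+x0,ys[k]+175) for k in(np.argmin(ys),np.argmax(ys),np.argmin(xs),np.argmax(xs))],onplane(s,ce[i]+[x0,175],44).round(1))
print('dish centre in tool rel TCP', M.T@(np.array([c[0],c[1],58])-st['ee_pos']))
# fingertip position calibration: pad tips seen; print tool-frame rays
for p in((222,252),(413,252)):
    o,d=ray(s,p);o2=M.T@(o-st['ee_pos']);d2=M.T@d;k=((42.5*np.sign(d2[1]))-o2[1])/d2[1];print('tip at y=+-42.5',o2+d2*k)
```

```text
dish [570.31743301 229.89296849  65.        ] rad px at 65 [[378.0, 259.8], [257.1, 278.3], [309.5, 210.5], [327.6, 335.1]]Traceback (most recent call last):
  File "<stdin>", line 6, in <module>
    return _wrapfunc(a, 'argmax', axis=axis, out=out, **kwds)
    return bound(*args, **kwds)
ValueError: attempt to get argmax of an empty sequence
```

Run:
```python
from h import *
s=snap('wrist');st=bot.read_state();M=R.from_quat(st['tcp_rot']).as_matrix();c=np.array([570.3,229.9,58])
np.savez('wp.npz',img=s['img'],K=s['K'],T=s['T'],p=st['ee_pos'],M=M)
g=cv2.cvtColor(s['img'],cv2.COLOR_BGR2GRAY)
for x0,x1 in((198,228),(378,408)):
    b=g[177:209,x0:x1];m=(b<np.median(b)-25).astype(np.uint8);n,l,t,ce=cv2.connectedComponentsWithStats(m);
    if n<2: print(b.min(),np.median(b)); continue
    i=1+np.argmax(t[1:,4]);ys,xs=np.where(l==i)
    print(t[i].tolist(),(ce[i]+[x0,177]).round(1),onplane(s,ce[i]+[x0,177],44).round(1))
for z,P in((35,((219,201),(385,201))),(53,((207,187),(399,182)))):
    a,b=[onplane(s,p,z) for p in P];print(z,a.round(1),b.round(1),np.linalg.norm(a-b).round(1),((a+b)/2).round(1),np.degrees(np.arctan2(b[1]-a[1],b[0]-a[0])+np.pi/2).round(2))
print('dish centre in tool rel TCP', M.T@(c-st['ee_pos']))
for p in((222,252),(413,252)):
    o,d=ray(s,p);o2=M.T@(o-st['ee_pos']);d2=M.T@d;k=((42.5*np.sign(d2[1]))-o2[1])/d2[1];print('tip at y=+-42.5',(o2+d2*k).round(1))
```

```text
[3, 7, 22, 20, 227] [212.4 194.9] [513.9 283.6  44. ]
[3, 3, 20, 21, 252] [389.6 190.9] [620.8 270.1  44. ]
35 [514.9 282.2  35. ] [619.1 266.5  35. ] 105.5 [567.  274.4  35. ] 81.44
53 [513.9 285.5  53. ] [624.7 271.9  53. ] 111.7 [569.3 278.7  53. ] 83.0
dish centre in tool rel TCP [ -5.9083088   -0.77284371 -42.26257786]
tip at y=+-42.5 [ 12.9 -42.5 -60.5]
tip at y=+-42.5 [ 11.6  42.5 -57.6]
```

Call:
apply_moves:
  targets:
    - [[-1,0,5],0]
    - [[-2,0,10],0]
    - [[-3,-1,15],0]
    - [[-4,-1,20],0]
    - [[-4,-1,20],0]

```text
time_s: 24.65
ee_pos: [574.4, 266.0, 5.9]
tcp_rot: [0.726, 0.623, 0.218, -0.193]
wrist_force: [0.1, -0.2, 0.1]
gripper_width: 1.001
finger_force: 0.0
```

Call:
apply_moves:
  targets:
    - [[0,0,0],0]
    - [[0,0,0],0]
    - [[0,0,0],0]
    - [[0,0,0],0]
    - [[0,0,0],0]
  claw: 1
  grip_force: 30

```text
time_s: 25.15
ee_pos: [575.3, 265.7, 6.9]
tcp_rot: [0.726, 0.624, 0.219, -0.192]
wrist_force: [-0.3, -0.5, 1.9]
gripper_width: 0.693
finger_force: 32.3
```

The dish is gripped: width 0.693, 32 N. I'll retreat along the tool, go to the mat and lower.

Call:
apply_moves:
  targets:
    - [[0,0,-15],0]
    - [[0,0,-45],0]
    - [[0,0,-80],0]
    - [[0,0,-115],0]
    - [[0,0,-150],0]

```text
time_s: 25.65
ee_pos: [562.8, 181.8, 132.9]
tcp_rot: [0.726, 0.624, 0.218, -0.192]
wrist_force: [0.8, 0.5, -1.0]
gripper_width: 0.687
finger_force: 32.6
```

Call:
apply_moves:
  targets:
    - [[-25,28,-3],0]
    - [[-51,56,-6],0]
    - [[-76,83,-8],0]
    - [[-102,111,-11],0]
    - [[-127,139,-14],0]

```text
time_s: 26.15
ee_pos: [684.0, 48.5, 71.4]
tcp_rot: [0.726, 0.623, 0.218, -0.192]
wrist_force: [0.3, -0.8, -0.2]
gripper_width: 0.694
finger_force: 32.6
```

Call:
apply_moves:
  targets:
    - [[-16,0,24],0]
    - [[-32,0,48],0]
    - [[-43,0,65],0]
    - [[-50,1,75],0]
    - [[-51,1,76],0]

```text
time_s: 26.65
ee_pos: [683.1, 50.7, -21.5]
tcp_rot: [0.726, 0.623, 0.218, -0.193]
wrist_force: [-1.0, 0.2, -0.5]
gripper_width: 0.695
finger_force: 32.7
```

```bash
python3 st.py; python3 -c "
from h import *
print(bot.read_state()['wrist_force'])"
```

```text
26.65 [683.1  50.7 -21.5] [-0.412  0.754  1.478  0.622  1.171 -0.585] [[0.128, 0.989, 0.076], [0.82, -0.149, 0.552], [0.557, -0.009, -0.83]] tilt 33.88 az 82.2 yel -0.5
[-0.99612233  0.21028366 -0.48796395]
```

Call:
apply_moves:
  targets:
    - [[-0.7,0,1],0]
    - [[-1.4,0,2.1],0]
    - [[-1.7,0,2.5],0]
    - [[-1.7,0,2.5],0]
    - [[-1.7,0,2.5],0]

```text
time_s: 27.15
ee_pos: [684.3, 50.3, -22.7]
tcp_rot: [0.725, 0.624, 0.219, -0.192]
wrist_force: [-0.3, 0.6, -1.9]
gripper_width: 0.692
finger_force: 32.7
```

Call:
apply_moves:
  targets:
    - [[0,0,0],0]
    - [[0,0,0],0]
    - [[0,0,0],0]
    - [[0,0,0],0]
    - [[0,0,-20],0]
  claw: -1

```text
time_s: 27.65
ee_pos: [680.4, 41.1, -8.6]
tcp_rot: [0.725, 0.623, 0.217, -0.195]
wrist_force: [-0.5, 0.5, 0.3]
gripper_width: 0.998
finger_force: 0.0
```

Call:
apply_moves:
  targets:
    - [[0,0,-30],0]
    - [[0,0,-70],0]
    - [[0,0,-110],0]
    - [[0,0,-150],0]
    - [[0,0,-190],0]

```text
time_s: 28.15
ee_pos: [667.4, -66.3, 152.5]
tcp_rot: [0.726, 0.623, 0.219, -0.192]
wrist_force: [0.2, 0.0, -0.2]
gripper_width: 0.997
finger_force: 0.0
```

```bash
python3 st.py
python3 - <<'E'
from h import *
s=snap('wrist','wm.png')
h=cv2.cvtColor(s['img'],cv2.COLOR_BGR2HSV);mm=((h[...,0]>4)&(h[...,0]<20)&(h[...,1]>100)).astype(np.uint8)
n,l,t,ce=cv2.connectedComponentsWithStats(mm);print([(t[i].tolist()) for i in range(1,n) if t[i,4]>300])
i=1+np.argmax(t[1:,4]);cs,_=cv2.findContours((l==i).astype(np.uint8),cv2.RETR_CCOMP,cv2.CHAIN_APPROX_NONE)
for k in cs:
  if len(k)>60:
    e=cv2.fitEllipse(k);print(e,onplane(s,e[0],4).round(1),onplane(s,e[0],34).round(1))
E
```

```text
28.15 [667.4 -66.3 152.5] [-0.576  0.597  1.284  0.529  1.542 -0.517] [[0.127, 0.989, 0.078], [0.821, -0.149, 0.551], [0.557, -0.006, -0.831]] tilt 33.84 az 82.0 yel -0.36
[[355, 55, 48, 42, 834], [268, 143, 96, 91, 4226], [538, 282, 40, 42, 1165]]
((315.8140869140625, 187.7144775390625), (89.67577362060547, 94.86034393310547), 86.93634796142578) [676.5  12.    4. ] [675.3   1.6  34. ]
((317.85595703125, 178.86444091796875), (57.550079345703125, 59.1621208190918), 159.83432006835938) [680.6  22.9   4. ] [679.   11.5  34. ]
```

The dish stands on the mat: its centre is within about 3 mm of the mat's and it is released. Now for the plate: pre-grasp above the fin, claw half open.

Call:
apply_moves:
  targets:
    - [[-49,-2,-16],0]
    - [[-97,-4,-31],0]
    - [[-145,-6,-46],0]
    - [[-193,-8,-62],0]
    - [[-240,-10,-76],0]
  claw: -0.2

```text
time_s: 28.7
ee_pos: [621.4, -302.8, 80.7]
tcp_rot: [0.726, 0.624, 0.219, -0.192]
wrist_force: [1.2, -0.4, 0.3]
gripper_width: 0.601
finger_force: 0.0
```

```bash
cat > hol.py <<'E'
from h import *
def blobs(s,thr=60,lo=30,hi=900):
    g=cv2.cvtColor(s['img'],cv2.COLOR_BGR2GRAY);m=(g<thr).astype(np.uint8);n,l,t,ce=cv2.connectedComponentsWithStats(m)
    return [(int(t[i,4]),t[i,2:4].tolist(),ce[i].round(1).tolist()) for i in range(1,n) if lo<t[i,4]<hi and t[i,2]<45 and t[i,3]<45]
E
python3 st.py
python3 - <<'E'
from hol import *
s=snap('wrist','wf.png');print(blobs(s))
st=bot.read_state();M=R.from_quat(st['tcp_rot']).as_matrix()
P=np.array([621.5,-294.5,44]); print('expected holes', [proj(s,np.array([621.5,-294.5,16])+63*np.array([.147,.989,0])+k*55*np.array([-.989,.147,0])).round(0) for k in(1,-1)])
print('to grasp',M.T@(P+58*M[:,2]-st['ee_pos']))
E
```

```text
28.7 [ 621.4 -302.8   80.7] [-0.861  0.815  1.056  0.434  1.676 -0.754] [[0.127, 0.989, 0.078], [0.821, -0.149, 0.551], [0.557, -0.006, -0.831]] tilt 33.84 az 81.9 yel -0.33
[(47, [9, 7], [187.9, 146.0]), (64, [10, 8], [256.5, 167.4])]
expected holes [array([257., 166.]), array([375., 165.])]
to grasp [-3.8091795   1.01467651 93.99380011]
```

Call:
apply_moves:
  targets:
    - [[-4,1,30],0]
    - [[-4,1,60],0]
    - [[-4,1,80],0]
    - [[-4,1,90],0]
    - [[-4,1,94],0]

```text
time_s: 29.25
ee_pos: [629.4, -251.5, 0.1]
tcp_rot: [0.725, 0.624, 0.219, -0.193]
wrist_force: [-0.1, 0.1, 0.1]
gripper_width: 0.597
finger_force: 0.0
```

Call:
apply_moves:
  targets:
    - [[0,0,0],0]
    - [[0,0,0],0]
    - [[0,0,0],0]
    - [[0,0,0],0]
    - [[0,0,0],0]
  claw: 1
  grip_force: 110

```text
time_s: 29.75
ee_pos: [630.0, -253.7, 2.3]
tcp_rot: [0.726, 0.624, 0.219, -0.191]
wrist_force: [-1.1, -1.8, 5.3]
gripper_width: 0.119
finger_force: 107.7
```

The commanded pose ran ahead of the lagged reading, so the grip is about 11 mm too far along tool x. I'll regrasp, shifted back, for more clearance under the head.

Call:
apply_moves:
  targets:
    - [[0,0,0],0]
    - [[0,0,0],0]
    - [[-4,0,0],0]
    - [[-8,0,0],0]
    - [[-11,0,0],0]
  claw: 0.4

```text
time_s: 30.25
ee_pos: [628.1, -262.0, -5.8]
tcp_rot: [0.726, 0.623, 0.219, -0.192]
wrist_force: [-1.1, 0.1, -0.8]
gripper_width: 0.301
finger_force: 0.0
```

Call:
apply_moves:
  targets:
    - [[0,0,0],0]
    - [[0,0,0],0]
    - [[0,0,0],0]
    - [[0,0,0],0]
    - [[0,0,0],0]
  claw: 1
  grip_force: 110

```text
time_s: 30.75
ee_pos: [628.2, -261.6, -5.4]
tcp_rot: [0.726, 0.624, 0.219, -0.192]
wrist_force: [0.3, -0.8, -1.8]
gripper_width: 0.125
finger_force: 107.0
```

```bash
python3 st.py
python3 - <<'E'
from hol import *
s=snap('wrist','wh.png');print(blobs(s,80))
g=cv2.cvtColor(s['img'],cv2.COLOR_BGR2GRAY); 
st=bot.read_state();M=R.from_quat(st['tcp_rot']).as_matrix();pad=st['ee_pos']-58*M[:,2];print('pad',pad)
print('expected holes', [proj(s,np.array([621.5,-294.5,16])+63*np.array([.147,.989,0])+k*55*np.array([-.989,.147,0])).round(0) for k in(1,-1)])
E
```

```text
30.75 [ 628.2 -261.6   -5.4] [-0.818  0.864  1.186  0.45   1.498 -0.794] [[0.127, 0.989, 0.078], [0.821, -0.149, 0.551], [0.557, -0.006, -0.831]] tilt 33.84 az 82.0 yel -0.36
[(165, [12, 24], [3.9, 88.3]), (103, [18, 10], [15.6, 124.2]), (131, [17, 12], [120.7, 142.7]), (180, [17, 14], [228.7, 173.2]), (98, [13, 10], [404.9, 172.6])]
pad [ 623.71332568 -293.56212762   42.82439378]
expected holes [array([224., 173.]), array([404., 172.])]
```

Run:
```python
from hol import *
z=np.load('wp.npz');w=dict(img=z['img'],K=z['K'],T=z['T'])
s=snap('wrist');np.savez('wh.npz',img=s['img'],K=s['K'],T=s['T'])
st=bot.read_state();M=R.from_quat(st['tcp_rot']).as_matrix();print(st['ee_pos'])
def rep(n,a,b): print(n,a.round(1),b.round(1),'d',np.linalg.norm(a-b).round(1),'mid',((a+b)/2).round(1),'yaw',np.degrees(np.arctan2(b[1]-a[1],b[0]-a[0])+np.pi/2).round(2))
for zz in(38,40,42,44): rep('pins%d'%zz,onplane(w,(212.4,194.9),zz),onplane(w,(389.6,190.9),zz))
for zz in(14,16): rep('holes%d'%zz,onplane(s,(228.7,173.2),zz),onplane(s,(404.9,172.6),zz))
# refine right hole: local blob with adaptive threshold
g=cv2.GaussianBlur(cv2.cvtColor(s['img'],cv2.COLOR_BGR2GRAY),(3,3),0)
for x,y in((229,173),(405,173)):
    b=g[y-16:y+17,x-16:x+17].astype(float);t=(b.min()+np.percentile(b,70))/2;n,l,q,ce=cv2.connectedComponentsWithStats((b<t).astype(np.uint8));k=l[16,16];print(b.min(),t,q[k],ce[k]+[x-16,y-16])
# pins likewise in w
g=cv2.GaussianBlur(cv2.cvtColor(w['img'],cv2.COLOR_BGR2GRAY),(3,3),0)
for x0 in(200,376): print(g[178:208:2,x0:x0+30:2])
```

```text
[ 628.19229343 -261.53496114   -5.34218171]
pins38 [511.9 285.8  38. ] [622.6 271.8  38. ] d 111.6 mid [567.2 278.8  38. ] yaw 82.79
pins40 [512.5 285.1  40. ] [622.  271.2  40. ] d 110.4 mid [567.3 278.2  40. ] yaw 82.79
pins42 [513.2 284.3  42. ] [621.4 270.6  42. ] d 109.1 mid [567.3 277.5  42. ] yaw 82.79
pins44 [513.8 283.6  44. ] [620.8 270.   44. ] d 107.8 mid [567.3 276.8  44. ] yaw 82.79
holes14 [ 578.6 -224.    14. ] [ 686.4 -240.    14. ] d 109.0 mid [ 632.5 -232.    14. ] yaw 81.56
holes16 [ 579.1 -224.9   16. ] [ 685.7 -240.7   16. ] d 107.7 mid [ 632.4 -232.8   16. ] yaw 81.56
37.0 79.0 [  8   9  16  15 180] [228.57222222 172.99444444]
76.0 145.5 [  9   6  18  17 250] [406.516 171.16 ]
[[200 202 201 200 201 203 204 203 201 198 196 198 197 197 198]
 [195 196 196 198 197 197 200 198 196 196 195 195 194 196 197]
 [192 189 179 164 149 152 172 189 195 196 195 193 195 196 194]
 [180 173 149 123  96  87 104 153 192 194 191 196 200 199 199]
 [124 121 130 135 110  83  78  96 153 165 149 188 199 198 200]
 [ 92  86 108 120 106  86  78  74  92 114 117 154 179 193 196]
 [ 86  79  87
[... 800 characters left out ...]
5  96]
 [ 98  98  98  91  70  59  61  64  70  75  74  67  73  93  97]
 [ 98  99  96  78  61  59  61  64  68  70  69  65  71  92  96]
 [ 99  98  89  64  59  60  61  64  67  67  66  64  76  94  97]
 [ 99  98  83  60  58  60  61  64  65  65  64  69  88  97  97]
 [ 99  98  81  60  59  60  62  63  64  64  67  84  97  97  97]
 [ 99  99  88  64  60  61  62  61  61  65  79  94  98  97  97]
 [100  99  95  78  65  62  62  61  64  77  93  98  98  98  97]
 [ 99 100 100  96  83  72  67  69  79  92  97  98  98  98  98]
 [100 100 101 100  98  94  90  92  95  98  97  97  97  97  96]
 [101 101 100 100 100  99  98  98  98  97  97  97  97  97  97]
 [101 102 101 101 100  99  99  98  98  97  97  96  96  97  96]]
```

Run:
```python
from h import *
z=np.load('wp.npz');w=dict(img=z['img'],K=z['K'],T=z['T']);z=np.load('wh.npz');s=dict(K=z['K'],T=z['T'])
def rep(n,a,b): print(n,a.round(1),b.round(1),'d',np.linalg.norm(a-b).round(1),'mid',((a+b)/2).round(1),'yaw',np.degrees(np.arctan2(b[1]-a[1],b[0]-a[0])+np.pi/2).round(2)); return (a+b)/2
P=rep('feet',onplane(w,(215.5,196.3),35),onplane(w,(388,193.3),35))
H=rep('holes',onplane(s,(228.6,173),16),onplane(s,(406,172),16))
M=R.from_quat(bot.read_state()['tcp_rot']).as_matrix()
d=P-H;print(d)
zt=M[:,2];f=lambda v:print((M.T@np.array(v)).round(1))
hv=np.array([d[0],d[1],50.]);f([0,0,70]);f(hv-100*zt-[0,0,70]);f(100*zt)
```

```text
feet [512.8 285.7  35. ] [622.1 271.3  35. ] d 110.3 mid [567.5 278.5  35. ] yaw 82.48
holes [ 579.1 -224.8   16. ] [ 686.4 -240.4   16. ] d 108.5 mid [ 632.8 -232.6   16. ] yaw 81.69
[-65.30012382 511.09255857  19.        ]
[ 39.   -0.5 -58.1]
[ 400.1 -140.3  193.5]
[ -0.  -0. 100.]
```

Call:
apply_moves:
  targets:
    - [[5,0,-8],0]
    - [[14,0,-21],0]
    - [[24,0,-36],0]
    - [[33,0,-49],0]
    - [[39,-0.5,-58],0]

```text
time_s: 31.35
ee_pos: [629.0, -262.2, 67.7]
tcp_rot: [0.725, 0.624, 0.219, -0.19]
wrist_force: [0.5, 0.0, -2.5]
gripper_width: 0.126
finger_force: 107.2
```

Call:
apply_moves:
  targets:
    - [[30,-10,14],0]
    - [[70,-25,34],0]
    - [[112,-39,54],0]
    - [[154,-54,75],0]
    - [[196,-69,95],0]

```text
time_s: 31.85
ee_pos: [591.7, -36.3, 96.5]
tcp_rot: [0.726, 0.623, 0.219, -0.192]
wrist_force: [0.8, 0.2, -2.6]
gripper_width: 0.124
finger_force: 107.4
```

Call:
apply_moves:
  targets:
    - [[42,-15,20],0]
    - [[84,-29,40],0]
    - [[126,-44,60],0]
    - [[165,-58,80],0]
    - [[190,-66,92],0]

```text
time_s: 32.35
ee_pos: [556.4, 181.8, 126.7]
tcp_rot: [0.725, 0.624, 0.219, -0.193]
wrist_force: [-0.9, -0.1, -3.0]
gripper_width: 0.127
finger_force: 107.4
```

Call:
apply_moves:
  targets:
    - [[10,-4,5],0]
    - [[14,-5.5,6.5],-0.4]
    - [[14,-5.5,6.5],-0.8]
    - [[14,-5.5,6.5],-0.8]
    - [[14,-5.5,6.5],-0.8]

```text
time_s: 32.85
ee_pos: [555.7, 193.0, 127.4]
tcp_rot: [0.722, 0.628, 0.22, -0.19]
wrist_force: [0.2, -0.3, -2.9]
gripper_width: 0.129
finger_force: 107.4
```

```bash
python3 st.py
python3 - <<'E'
from hol import *
s=snap('wrist','wt.png');np.savez('wt.npz',img=s['img'],K=s['K'],T=s['T']);print(blobs(s,90))
st=bot.read_state();print(st['ee_pos']-np.array([628.2,-261.5,-5.3]),st['gripper_width'],st['finger_force'])
print('pin tops px',proj(s,(512.8,285.7,53)).round(1),proj(s,(622.1,271.3,53)).round(1))
E
```

```text
32.85 [555.7 193.  127.4] [-0.255  0.346  1.772  0.641  1.183 -0.413] [[0.115, 0.99, 0.079], [0.823, -0.139, 0.551], [0.557, 0.001, -0.831]] tilt 33.83 az 81.9 yel 0.08
[(73, [10, 15], [412.4, 168.6]), (146, [32, 9], [624.0, 222.2]), (159, [10, 29], [636.0, 381.1])]
[-72.61963587 454.56399999 132.61999536] 0.12287303788379922 107.38780617713928
pin tops px [260.4 155.6] [373.2 154.9]
```

Call:
apply_moves:
  targets:
    - [[0,0,25],0]
    - [[0,0,52],0]
    - [[0,0,77],0]
    - [[0,0,93],0]
    - [[0,0,99],0]

```text
time_s: 33.4
ee_pos: [562.0, 249.2, 43.8]
tcp_rot: [0.721, 0.628, 0.219, -0.192]
wrist_force: [0.1, 1.2, -3.0]
gripper_width: 0.126
finger_force: 107.3
```

Call:
apply_moves:
  targets:
    - [[0,0,1],0]
    - [[0,0,1],0]
    - [[0,0,1],0]
    - [[0,0,1],0]
    - [[0,0,1],0]

```text
time_s: 33.9
ee_pos: [563.3, 249.2, 45.2]
tcp_rot: [0.721, 0.629, 0.22, -0.19]
wrist_force: [-0.3, 0.3, -2.9]
gripper_width: 0.129
finger_force: 107.3
```

```bash
python3 st.py
python3 - <<'E'
from hol import *
s=snap('wrist','wv.png');np.savez('wv.npz',img=s['img'],K=s['K'],T=s['T'])
st=bot.read_state();print(st['ee_pos']-np.array([628.2,-261.5,-5.3]),st['wrist_force'])
print('pin tops px',proj(s,(512.8,285.7,53)).round(1),proj(s,(622.1,271.3,53)).round(1))
g=cv2.cvtColor(s['img'],cv2.COLOR_BGR2GRAY)
for x,y in((229,172),(406,171)): print(g[y-16:y+17:2,x-20:x+21:2])
E
```

```text
33.9 [563.3 249.2  45.2] [-0.145  0.473  1.824  0.73   0.988 -0.467] [[0.113, 0.99, 0.079], [0.823, -0.138, 0.551], [0.557, 0.003, -0.831]] tilt 33.85 az 81.9 yel 0.16
[-65.06240626 510.73198369  50.38024015] [ 0.15711085 -0.13065997 -3.13416505]
pin tops px [233.1 180.3] [401.3 179.5]
[[221 223 223 222 222 224 224 222 224 222 223 224 222 224 223 223 222 222
  223 222 222]
 [222 223 224 222 224 223 223 223 222 222 222 224 223 223 223 222 222 222
  223 222 222]
 [223 223 222 222 221 220 222 219 215 212 214 216 219 222 222 222 222 221
  220 221 220]
 [222 222 222 224 222 219 208 195 180 173 177 189 206 216 221 222 221 221
  221 222 222]
 [222 222 222 221 216 199 171 139 119 118 123 131 152 194 216 221 221 221
  221 220 219]
 [219 217 219 218 201 169 118 109 111 117 125 129 131 147 200 217 219 220
  218 218 218]
 [219 219 217 213 174 132 108 108 117 137 146 148 148 147 182 215 218 219
  218 220 218]
 [223 222 221 210 165 112 103 122 144 148 150 149 149 151 179 217 221 221
  221 221 221]
 [220 219 219 204 155 108 110 143 151 150 147 148 148 149 182 215 219 217
  218 220 219]
 [224 223 22
[... 1514 characters left out ...]
2 124 123 122 130 134 136 135 136 134 134 122  89  96 115 125
  126 126 127]
 [123 121 122 123 123 121 119 126 132 135 135 136 135 127  93 100 118 122
  124 124 126]
 [120 122 121 122 121 119 119 110 107 127 134 136 137 127 100 112 122 123
  125 124 125]
 [121 120 121 120 119 120 120 117 111 107 124 128 125 117 114 121 123 123
  123 123 124]
 [119 119 119 118 117 119 118 117 117 117 115 114 111 116 119 118 120 119
  121 120 121]
 [120 118 118 119 119 119 119 121 122 120 119 120 118 121 121 120 119 121
  120 122 121]
 [122 122 120 121 119 119 120 119 121 119 121 120 121 122 120 121 123 123
  123 123 123]
 [119 118 119 118 117 117 118 118 117 118 119 120 119 121 119 120 120 120
  120 117 120]]
```

Run:
```python
from h import *
z=np.load('wv.npz');s=dict(img=z['img'],K=z['K'],T=z['T']);w=np.load('wp.npz')['img'];t=np.load('wt.npz')['img']
print('now L',s['img'][175,228:232].tolist(),'R',s['img'][174,402:406].tolist())
print('plate lit',s['img'][172,200].tolist(),'shade',s['img'][171,430].tolist())
print('wp base shade',w[205,205].tolist(),'lit',w[180,215].tolist(),'pinL',w[196,214].tolist(),w[186,206].tolist(),'pinR',w[192,388].tolist(),w[186,394].tolist())
# hole rims/underside predicted
st=bot.read_state();h=np.load('wh.npz');a=dict(K=h['K'],T=h['T'])
D=st['ee_pos']-np.array([628.2,-261.5,-5.3])
for p,pin in(((228.6,173),(512.8,285.7)),((406,172),(622.1,271.3))):
    H=onplane(a,p,16)+D
    print('hole top',proj(s,H).round(1),'under',proj(s,H-[0,0,8]).round(1),'pin top',proj(s,(*pin,53)).round(1),'H',H.round(1),'d',(H[:2]-pin).round(1))
    u=[proj(s,H+[6*np.cos(k),6*np.sin(k),-8]) for k in np.linspace(0,6.28,9)];print('under rim bbox',np.min(u,0).round(0),np.max(u,0).round(0))
# detailed edge of region: gradient image at full res for both
g=cv2.cvtColor(s['img'],cv2.COLOR_BGR2GRAY)
print(g[164:184,220:242]); print(g[162:184,394:420])
```

```text
now L [[147, 151, 152], [147, 151, 152], [147, 151, 152], [146, 149, 150]] R [[130, 135, 135], [130, 136, 137], [132, 136, 137], [128, 134, 135]]
plate lit [223, 222, 217] shade [127, 127, 124]
wp base shade [102, 105, 107] lit [194, 195, 196] pinL [72, 73, 72] [140, 142, 141] pinR [60, 60, 60] [76, 77, 76]
hole top [229.2 171.9] under [232.7 176.7] pin top [233.1 180.3] H [514.  286.   66.4] d [1.2 0.3]
under rim bbox [223. 168.] [242. 185.]
hole top [406.4 173.3] under [402.8 178. ] pin top [401.3 179.5] H [621.4 270.3  66.4] d [-0.7 -1. ]
under rim bbox [394. 169.] [412. 187.]
[[183 171 158 139 124 119 117 118 118 123 125 131 142 152 172 194 208 216
  221 221 220 221]
 [164 140 130 116 112 112 112 114 116 118 122 124 126 129 144 167 196 211
  215 219 219 220]
 [145 118 111 109 108 111 112 117 121 125 129 129 130 131 133 147 176 200
  212 217 217 219]
 [124 110 107 109 109 111 115 124 131 136 137 140 140 140 139 145 164 191
  209 216 216 216]
 [113 108 107 108 111 117 125 137 144 146 148 148 149 148 146 147 159 182
  205 215 216 218]
 [107 107 105 112 119 132 140 147 149 150 150 14
[... 3046 characters left out ...]
35 137 134
  127 112 100 104 112 119 122 122]
 [120 121 121 121 119 116 114 108 105 107 116 127 133 135 134 134 136 131
  122 112 105 111 117 120 122 122]
 [119 122 120 120 120 119 117 116 111 107 107 114 124 127 128 126 125 120
  117 109 114 114 121 121 123 120]
 [119 119 119 120 118 120 121 118 117 114 111 111 115 117 120 117 116 114
  113 114 117 118 121 121 122 120]
 [117 118 119 118 118 119 117 119 117 118 117 114 115 117 114 115 111 117
  116 118 119 119 118 122 120 119]
 [118 117 118 117 117 120 117 119 118 119 118 119 117 117 119 116 118 119
  120 119 119 120 119 120 119 119]
 [119 118 119 117 119 120 121 120 122 120 120 120 119 121 120 120 118 119
  121 120 121 119 120 121 119 121]]
```

The base colour shows through both holes, with the pin tips just peeking in at the lower rims where the geometry predicts them. The plate is aligned to about 1 mm, so I'll lower gently and watch the force.

Call:
apply_moves:
  targets:
    - [[-1.5,0,2.2],0]
    - [[-3,0,4.4],0]
    - [[-4.5,0,6.6],0]
    - [[-5.6,0,8.3],0]
    - [[-6.2,0,9.2],0]

```text
time_s: 34.45
ee_pos: [563.0, 249.2, 33.2]
tcp_rot: [0.721, 0.629, 0.22, -0.19]
wrist_force: [1.4, -1.9, -1.5]
gripper_width: 0.124
finger_force: 107.7
```

```bash
python3 st.py
python3 - <<'E'
from h import *
st=bot.read_state();print(st['ee_pos']-np.array([628.2,-261.5,-5.3]),st['wrist_force'],st['moment'])
s=snap('wrist');g=cv2.cvtColor(s['img'],cv2.COLOR_BGR2GRAY);print(g[160:186:2,214:244:2]);print(g[160:186:2,392:422:2])
E
```

```text
34.45 [563.  249.2  33.2] [-0.145  0.492  1.832  0.742  0.969 -0.487] [[0.113, 0.991, 0.078], [0.823, -0.137, 0.551], [0.557, 0.002, -0.831]] tilt 33.82 az 81.9 yel 0.11
[-65.1707155  510.65958331  38.47736243] [ 1.42641221 -1.92580161 -1.49122176] [-0.7290804   0.09875626 -0.01004049]
[[186 185 184 185 181 180 178 176 178 181 183 185 186 186 185]
 [185 183 185 179 165 153 145 142 148 161 176 183 185 184 184]
 [185 182 173 153 130 101  94  91  97 112 141 173 185 185 183]
 [181 174 149 108  90  87  89  95 102 103 108 145 175 180 181]
 [181 161 130  90  86  87 103 113 115 114 118 127 166 178 179]
 [180 152 111  82  87 103 120 119 105  91 101 121 167 182 183]
 [179 144 101  82  98 115 141 154 142  98  86 109 166 179 180]
 [182 153 107  85 107 124 154 157 145 102  88 117 176 183 182]
 [185 171 127  90 108 117 141 145 120  98 107 160 185 184 184]
 [179 179 159 120 111 109 122 119 104 115 155 182 186 185 185]
 [122 153 181 169 145 127 126 134 147 172 183 185 184 185 186]
 [105 142 181 180 177 177 176 178 180 182 182 181 181 183 183]
 [107 145 181 181 181 181 182 182 182 182 181 180 182 182 182]]
[[ 97  97  96  99  97  96  95  95  97  98  98  99  97  99 100]
 [ 98  95  98  97  91  86  84  82  84  89  95  97  97  97  98]
 [ 98  97  95  92  81  77  76  75  75  74  80  90  93  97  95]
 [ 98  97  96  88  85  90  88  84  77  73  75  78  91  95  97]
 [ 96  97  94 103 104 104  97 101  95  82  70  73  82  95  99]
 [ 97  97  97 101  83  71  71  78  94  97  78  71  75  90 100]
 [ 97  97  92  79  67  66  74  84  84  88  91  70  75  91  99]
 [ 99  99  93  76  67  68  76  83  83  79  84  70  76  89 101]
 [ 95  94  95  91  74  71  75  80  81  72  75  71  83  92  98]
 [ 96  98  95  93  89  79  72  74  75  73  78  82  92  96  96]
 [ 93  95  95  94  93  91  86  79  83  81  85  91  97  93  97]
 [ 93  93  92  92  95  94  93  90  93  93  93  92  93  93  93]
 [ 97  96  95  93  94  94  94  97  95  95  94  94  95  94  96]]
```

Both pin tips now show centred inside the holes and the forces are small. I'll continue down.

Call:
apply_moves:
  targets:
    - [[-1.4,0,2],0]
    - [[-2.8,0,4],0]
    - [[-4.2,0,6.2],0]
    - [[-4.8,0,7.2],0]
    - [[-4.8,0,7.2],0]

```text
time_s: 35.0
ee_pos: [563.1, 249.1, 24.6]
tcp_rot: [0.721, 0.628, 0.22, -0.19]
wrist_force: [1.0, -4.6, -2.3]
gripper_width: 0.129
finger_force: 108.2
```

Call:
apply_moves:
  targets:
    - [[-0.6,0,0.8],0]
    - [[-1.1,0,1.7],0]
    - [[-1.4,0,2.1],0]
    - [[-1.4,0,2.1],0]
    - [[-1.4,0,2.1],0]

```text
time_s: 35.5
ee_pos: [563.2, 249.2, 22.4]
tcp_rot: [0.721, 0.629, 0.22, -0.19]
wrist_force: [-0.8, -6.6, 0.7]
gripper_width: 0.122
finger_force: 108.5
```

Run:
```python
from h import *
st=bot.read_state();print(st['ee_pos']-np.array([628.2,-261.5,-5.3]),st['wrist_force'],st['moment'])
```

```text
[-65.03703721 510.66062288  27.74809809] [-0.79400373 -6.55633098  0.66694777] [-1.00038153e+00  2.57296602e-02  3.71890947e-04]
```

Call:
apply_moves:
  targets:
    - [[-0.6,0.1,0.3],0]
    - [[-1.2,0.1,0.6],0]
    - [[-1.4,0.1,0.8],0]
    - [[-1.4,0.1,0.8],0]
    - [[-1.4,0.1,0.8],0]

```text
time_s: 36.0
ee_pos: [563.1, 249.1, 21.3]
tcp_rot: [0.721, 0.628, 0.22, -0.191]
wrist_force: [1.3, -2.8, 3.2]
gripper_width: 0.131
finger_force: 108.5
```

Run:
```python
from h import *
st=bot.read_state();print(st['ee_pos']-np.array([628.2,-261.5,-5.3]),st['wrist_force'],st['moment'])
```

```text
[-65.10409184 510.55050093  26.60937718] [ 1.27242847 -2.79763624  3.23621965] [-0.28566384  0.15602562 -0.1054558 ]
```

The plate is seated: z displacement 26.6 mm and a few newtons of upward support. I'll release and retreat along the tool axis.

Call:
apply_moves:
  targets:
    - [[0,0,0],0]
    - [[0,0,0],0]
    - [[0,0,0],0]
    - [[0,0,0],0]
    - [[0,0,0],0]
  claw: 0.2

```text
time_s: 36.5
ee_pos: [562.7, 248.9, 20.8]
tcp_rot: [0.721, 0.629, 0.22, -0.191]
wrist_force: [-0.7, -0.3, 0.0]
gripper_width: 0.4
finger_force: 0.0
```

Call:
apply_moves:
  targets:
    - [[0,0,-8],0]
    - [[0,0,-25],0]
    - [[0,0,-50],0]
    - [[0,0,-80],0]
    - [[0,0,-110],0]

```text
time_s: 37.0
ee_pos: [553.9, 187.3, 113.4]
tcp_rot: [0.721, 0.629, 0.22, -0.191]
wrist_force: [0.9, -0.6, 0.8]
gripper_width: 0.399
finger_force: 0.0
```

Run:
```python
from hol import *
s=snap('wrist','we.png');st=bot.read_state();print(st['time_s'],st['ee_pos'],st['wrist_force'])
print('pins foot/top px',[proj(s,(*p,z)).round(0).tolist() for p in((512.8,285.7),(622.1,271.3)) for z in(43,53)])
g=cv2.cvtColor(s['img'],cv2.COLOR_BGR2GRAY)
for p in((512.8,285.7,43),(622.1,271.3,43)):
    x,y=proj(s,p).round().astype(int); print(g[y-14:y+15:2,x-16:x+17:2])
c=snap('scene')
for n,P in (('pinA',(516,284)),('pinB',(625,269))): 
    for z in(43,53):
        print(n,z,proj(c,(*P,z)).round(1))
x,y=410,268; gc=cv2.cvtColor(c['img'],cv2.COLOR_BGR2GRAY); cv2.imwrite('pics/ce.png',c['img'])
```

```text
37.05 [556.57081163 184.97665425 117.27684959] [ 1.4781439 -1.4891584  2.9714991]
pins foot/top px [[261.0, 148.0], [259.0, 143.0], [375.0, 148.0], [377.0, 143.0]]
[[180 181 182 181 180 180 179 180 181 180 180 179 177 177 178 179 178]
 [180 180 181 181 180 179 181 179 180 180 180 180 179 179 179 179 180]
 [181 182 184 182 182 184 182 183 184 183 182 183 183 183 184 182 183]
 [181 184 181 183 181 183 180 179 175 179 182 181 183 182 182 182 184]
 [182 182 181 181 181 176 160 155 133 134 166 180 180 182 181 183 182]
 [179 179 179 178 177 148 134 151 125  91 113 162 180 178 179 179 180]
 [178 178 178 178 171 128 120 122 102  92  88 141 175 178 179 179 179]
 [179 180 178 180 169 121 112 111 102  91  85 135 177 178 179 177 177]
 [183 182 182 184 177 135 104 101  96  88  89 152 180 181 180 179 181]
 [182 180 181 180 181 170 132 109 100 106 145 177 182 178 182 179 178]
 [180 180 181 180 181 179 175 164 158 166 176 180 181 178 179 178 178]
 [178 180 179 179 179 178 179 177 179 177 178 178 179 178 179 178 178]
 [178 178 177 178 179 178 178 177 179 178 179 178 178 178 177 179 177]
 [184 183 184
[... 583 characters left out ...]
67  71  79  79  75  88 100 100  98  97  99]
 [ 99  98  99  99  96  88  69  71  74  72  74  88  99 101 100 100 101]
 [ 98  99  99  97  96  79  69  73  70  71  74  90  99  99  99 100  99]
 [ 97  98  97  96  97  94  78  73  72  74  85  96  97  97  98  97 100]
 [ 97  95  96  95  96  95  91  91  88  92  93  96  96  96  95  98  96]
 [ 95  98  96  94  97  96  96  96  97  95  96  95  96  96  96  95  96]
 [ 94  94  95  94  94  95  95  94  96  95  96  96  97  95  94  94  94]
 [ 95  96  97  97  96  97  95  95  95  95  96  95  96  95  96  95  96]
 [101  99 100  98  98  99  98  97  98  98 100 100  97  98  97  98  99]]
pinA 43 [422.6 255.5]
pinA 53 [423.2 253.5]
pinB 43 [409.2 281.4]
pinB 53 [409.7 279.4]
```

Call:
apply_moves:
  targets:
    - [[0,0,-30],0]
    - [[0,0,-65],0]
    - [[0,0,-95],0]
    - [[0,0,-110],0]
    - [[0,0,-110],0]

```text
time_s: 37.6
ee_pos: [546.8, 126.3, 205.0]
tcp_rot: [0.721, 0.628, 0.221, -0.189]
wrist_force: [0.8, 0.5, -0.0]
gripper_width: 0.401
finger_force: 0.0
```

Run:
```python
from hol import *
s=snap('wrist','wz.png');st=bot.read_state();print(st['time_s'],st['ee_pos'],st['wrist_force'],st['finger_force'])
g=cv2.GaussianBlur(cv2.cvtColor(s['img'],cv2.COLOR_BGR2GRAY),(3,3),0);Q=[]
for p in((512.8,285.7,43),(622.1,271.3,43)):
    x,y=proj(s,p).round().astype(int);b=g[y-10:y+11,x-10:x+11].astype(float);m=(b<(b.min()+np.median(b))/2).astype(np.uint8);n,l,t,ce=cv2.connectedComponentsWithStats(m);i=1+np.argmax(t[1:,4]);q=ce[i]+[x-10,y-10];Q.append(q);print('pred',x,y,'seen',q.round(1),t[i].tolist())
for z in(43,46): a,b=[onplane(s,q,z) for q in Q];print(z,a.round(1),b.round(1),np.linalg.norm(a-b).round(1))
h=cv2.cvtColor(s['img'],cv2.COLOR_BGR2HSV)
print('mat px',proj(s,(677,12,4)).round(0))
```

```text
37.65 [546.01876632 127.14934952 203.6656559 ] [-0.55231266 -0.02250314  0.3716924 ] 0.0
pred 275 138 seen [274.2 137.5] [5, 6, 9, 8, 53]
pred 358 137 seen [357.4 137.4] [6, 7, 8, 8, 56]
43 [512.4 286.2  43. ] [621.8 271.4  43. ] 110.5
46 [512.6 284.5  46. ] [621.1 269.9  46. ] 109.5
mat px [436. 338.]
```

The holes sit at the pins: at the seated height the spacing reads 110.5 mm against 110. The robot is clear, so I'm handing in.

```bash
python3 -c "
from bench import bot
print(bot.sign_off())"
```

```text
the job is handed in; nothing more can be done
None
```

I handed the job in at about 38 s; the sign-off call gave no verdict. By my last measurements the dish stands released about 3 mm from the cork mat's centre, and the wide plate sits flat over both pins with the gripper clear.

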